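Refill the cedar tube and hang up the packing rod

TASK

Refill the cedar freshener tube in the entryway: lay each cedar block lying on the table (two or three are out) in the tube's open trough and ram it down the bore with the wooden packing rod, until the red cushion at the bottom is pushed fully home and the blocks sit tight against it and against each other, with none left out. After that, hang the rod by its steel eye on the red-tipped middle hook deep under the roof of the little oak key cupboard, tilting it as needed to get in under the roof, and leave it hanging still. Leave the other things on the table where they are.

Things in the scene. Friction and masses are not known exactly. Their poses are not given: they have to be found in the camera images.
- block_a: Reddish cedar block, square bar 52 long x 30 x 30 mm with a pale square on each end, 40 g, loose, lying on the table (one of up to three; absent ones read None). Origin at its centre; x along its 52 mm length. All four long faces are alike.
- block_b: Reddish cedar block, square bar 52 long x 30 x 30 mm with a pale square on each end, 40 g, loose, lying on the table (one of up to three; absent ones read None). Origin at its centre; x along its 52 mm length. All four long faces are alike.
- block_c: Reddish cedar block, square bar 52 long x 30 x 30 mm with a pale square on each end, 40 g, loose, lying on the table (one of up to three; absent ones read None). Origin at its centre; x along its 52 mm length. All four long faces are alike.
- rod: Loose packing rod, about 120 g, first flat on the table: straight oak bar 20 x 20 mm with a flat steel eye at one end. Origin at the eye's centre; x from the eye along the bar (bar from x = 22 to 240 mm); z normal to the eye. Eye: ring of 5 mm radius wire, clear opening about 30 mm, 54 mm over all. Balance point about 100 mm from the eye centre.
- rod_tip (a point): Centre of the blunt end of the rod that pushes, 240 mm from the eye centre.
- tube: Square aluminium tube fixed on a dark stand, sloping 0.21 rad down from mouth to closed end; blocks do not slide by themselves. Origin at the mouth, mid bore floor, 76 mm above the table; x down the bore, z up square to the floor. Bore 36 wide x 36 high, walls 4 mm (top at z = 40), end plate at x = 196 mm. A 12 mm slot along the top shows the inside.
- trough (a point): Middle of the open trough before the mouth, on its floor (tube x = -25, z = 0). The bore floor goes on here from tube x = -50 to 0, 36 mm wide, with side walls only 8 mm high, for laying a block in; a block may overhang its open front end a little.
- cushion (a joint): Travel (m) of the red cushion at the bottom of the bore: 0 as far up as it goes, 0.015 fully home. A brake holds it where it is left; moving it takes about 6 N.
- cushion_face (a point): Centre of the cushion's face, 18 mm above the bore floor; at tube x = 170 mm when the joint is 0, 185 mm when home. Three blocks then reach to 29 mm inside the mouth. A red pin on it shows in the slot.
- cupboard: Fixed oak key cupboard, open in front (its -x side, towards the robot), below and behind, with a clear acrylic roof. Origin on the table under the hook's seat. Roof underside 370 mm up, from x = -90 to 80, y = -110 to 110 mm; side skirts at y = +-105 reach down to 320 mm; rear posts at x = 68, y = +-101; feet 10 mm high.
- hook_seat (a point): Lowest point of the centre line of the middle hook, 295 mm above the table, 90 mm behind the roof's front edge. The hook is 4 mm radius wire: a shank comes forward (-x of the cupboard) from a rail 60 mm behind to this seat, then turns up and forward at 45 degrees. The small hooks either side are not used.
- hook_tip (a point): Red tip of that hook, 21 mm in front of and 21 mm above the seat.
- bangle: Amber bead bangle, a stiff ring about 70 mm over all and 14 mm high, lying on the table. Bystander; origin underneath the middle.
- dish: Bone-coloured ceramic dish, 130 mm across, 35 mm high, with a glass marble in it. Bystander.
- holder: Blue plastic key tag holder, 110 x 70 mm, 86 mm high. Bystander.
- jar: Glass jar, 70 mm across, 100 mm high. Bystander.
- spray: Amber bottle, 50 mm across, 160 mm high. Bystander.
- book: Green book, 150 x 210 x 25 mm. Bystander.

How it is judged:
By the outcome, as a careful person would: the job done as asked, in the order asked, and still so for the second after the job is handed in, with the robot touching nothing.
Of block_a, block_b, block_c only 2 to 3 are there at a start; the rules pass over those that are not, and their reading is None.
At some moment in a run one of block_a, block_b, block_c may be knocked a few centimetres aside while the robot is not near it.
Once in a run the grip may slacken for a moment while it holds something.
It also fails if it takes over 210 s, if anything falls off the work surface, if the arm or the gripper's body presses on something with over 40 N, if the wrist force passes 120 N, or if a joint passes its speed limit or range.

ROBOT

A 6-joint arm with a two-finger parallel gripper is mounted at the origin on the work surface. World frame = base frame: x ahead of the robot, y to its left, z up, the work surface at z = 0. Lengths are in m, angles in rad, forces in N, time in s.
With the tool pointing down it reaches from about 0.375 to 0.9 m from the base axis. Payload 3.1 kg.
Tool frame: the origin (TCP) lies at the very end of the fingers, on their centre line; the grasp point (between the pads) lies 19 mm behind it (manip.pinch_z is the distance from the TCP to the grasp point, in m); z points along the fingers, y is the line along which they close (so a half turn about z gives the same grasp; the last joint's range is limited). The gripper opens to 85 mm and grips with 20 to 120 N. Pads are 22 mm wide; open, the fingers measure 114 mm over their backs; the gripper's body (76 mm by 85 mm) begins 54 mm behind the grasp point. The pads swing forward as they close: fully open they stand 13 mm farther back than shut.
Start: joints at [0.989, 0.527, 1.433, -0, 1.181, -0.178], TCP at [0.246, 0.575, 0.231] pointing down, gripper open.
Joint ranges: [-3.08, 3.08], [-0.75, 2.2], [0.22, 2.44], [-1.43, 4.57], [0, 2.65], [-2.85, 2.85]. Speed limits (rad/s): [2.79, 2.79, 3.14, 3.14, 3.14, 3.14].

INTERFACE

Orientations are given as a unit quaternion [x, y, z, w].
In Python, from station import manip gives the robot as it stands.
- The arm moves only by the tool servo_tool, never from a script. Its argument "commands" is one flat list of numbers, 7 for each row, row after row: the shift along the tool's x, y, z each as a share of 500 mm, from -1 to 1, then the turn, a rotation vector about the tool's x, y, z each as a share of 360 degrees, from -1 to 1, then the opening, from -1 (shut) to 1 (fully open). In form: [dx, dy, dz, rx, ry, rz, claw, dx, dy, dz, rx, ry, rz, claw, ...]. A call has 1 to 12 rows; each row shifts and turns the commanded pose from where the row before left it, along the tool's axes as they then stand; what a row does not reach is not made up. A row lasts 1/12 s, in which the tool goes at most 41.7 mm and 7.16 degrees, less where a joint would pass 70% of its speed; a pose out of reach is approached as far as the arm can. A call with a number of a shift or a turn outside -1 to 1 is refused whole. A call with a gripper value outside its range is refused whole. The fingers move at their own pace and stop on an object; "force" is the grip in N (left out, the last holds). Time passes only in rows, so rows that do not move let the fingers close. It gives the time, the measured TCP pose, the force, the opening and the grip force at its end, in the units of the state.
- manip.sense(): the state, without advancing time (a new reading comes with each control period).
- manip.snapshot(name): name is "scene" or "top"; returns a dict with "img" (384x512x3 uint8, red, green, blue), "mtx" (3x3 intrinsics, pixels), "distortion" ([k1, k2, p1, p2, k3] as OpenCV has them; the pictures are not rectified), "world_to_cam" (4x4, takes a point from world to camera coordinates). Camera axes: x right, y up, looking along -z (the intrinsics and any distortion apply to the point x, -y, -z); pixel columns grow to the right and rows downward; lengths in m; the calibration is good to about 2 mm. A picture is of the moment at which its call begins. There is no depth.
- manip.sign_off(): hands the job in; it is judged then, once.
Trained networks look in a picture, given as the dict that the camera call returned (one of the last four; its "shot" number tells which), for a name from the list of things; names that differ only in an ending like _2 or _b are one class to them, and where a whole thing is asked for, a point or a joint stands for the part that bears it (a point fixed in the world has none). Each returns a list of dicts, best first, with "conf" (0 to 1); they miss things now and then, are a little off and sometimes report something else, mostly with a low value. They report only what shows in the picture. A call takes as long as a camera call.
- manip.look_for(picture, query): "box" ([left, top, width, height] in pixels, round what is visible of it).
- manip.silhouettes(picture, query): "pixels" (384x512 bool, what is visible of it) and "box" ([left, top, width, height] in pixels, round what is visible of it).
The state is a dict: "t": time; "q": joint angles; "qd": joint speeds; "tau": joint torques, N m; "tcp_pos": TCP position; "tool_rot": TCP orientation; "force": force on the tool from outside, world axes, zero at the start; "ft_torque": the same for the moment, N m; "finger_gap": opening from 0.0 (shut) to 1.0 (fully open); "gripper_force": force on a finger pad.
Only numpy, scipy, OpenCV 4.12 (cv2) and the standard library are available. Lean on these libraries where they do the work, as an engineer would, in place of code of your own. Each camera call takes 0.05 s, during which the arm holds its last target. There are 200 camera calls.

## Working session

There is one attempt and no reset: what is moved stays moved. The work goes in short steps, Python scripts to look and compute and a tool call to move; the robot and the scene stay as the last step left them, time stands still between calls to the robot, and variables do not carry over. Pictures are saved under pics/ and viewed, at most 14 in all, crops included, and the job is handed in when it is done.

Besides the shell and the picture viewer there is one more tool, called after "Emit:" as name(argument=value, ...), one argument or row to a line, values as JSON. servo_tool: Moves the arm, as the interface text tells. Its arguments: {"type":"object","properties":{"commands":{"type":"array"},"force":{"type":"number"}},"required":["commands"]}

```bash
ls; mkdir -p pics
python3 - <<'E'
from station import manip
import cv2,numpy as np
print(manip.sense())
for n in("scene","top"):
    s=manip.snapshot(n); cv2.imwrite(f"pics/{n}0.png",s["img"][:,:,::-1])
    print(n,s["shot"],s["mtx"].tolist(),s["distortion"],np.round(s["world_to_cam"],3).tolist())
    for q in("block_a","rod","tube","cupboard","cushion","hook_tip","bangle","jar"):
        try: print(q,[(round(d["conf"],2),np.round(d["box"]).tolist()) for d in manip.look_for(s,q)][:5])
        except Exception as e: print(q,e)
E
```

```text
pics
{'t': 0.0, 'q': array([ 9.88504308e-01,  5.28442163e-01,  1.43390687e+00, -5.02560310e-06,
        1.18139888e+00, -1.78512451e-01]), 'qd': array([-1.24768271e-03,  5.51585428e-05, -8.29483096e-04,  7.88947756e-04,
        1.09412125e-03,  2.16643325e-04]), 'tau': array([-1.48052036e-04, -4.42354059e+01, -1.78023970e+01, -3.73916018e-04,
        8.35848536e-03,  5.75592139e-06]), 'tcp_pos': array([0.24514085, 0.57413812, 0.23034692]), 'tool_rot': array([ 2.00520035e-01,  9.79689009e-01, -1.00145805e-03, -3.97959691e-04]), 'force': array([-0.68007841,  0.18271736, -0.31808926]), 'ft_torque': array([0.00541171, 0.05690241, 0.03010804]), 'gripper_force': 0.0, 'finger_gap': 1.002525686760834}
scene 1 [[435.84856340092915, 0.0, 261.6597368081339], [0.0, 435.84856340092915, 193.07061573719722], [0.0, 0.0, 1.0]] [-0.00623088  0.          0.          0.          0.        ] [[0.747, 0.665, 0.003, -0.432], [-0.525, 0.587, 0.616, 0.166], [0.408, -0.462, 0.787, -1.93], [0.0, 0.0, 0.0, 1.0]]
block_a []
rod [(0.59, [221.0, 189.0, 32.0, 44.0]), (0.27, [92.0, 267.0, 29.0, 27.0])]
tube [(0.81, 
[... 336 characters left out ...]
893377], [0.0, 429.07944381013345, 183.20208630389803], [0.0, 0.0, 1.0]] [-0.15041415  0.          0.          0.          0.        ] [[0.026, -1.0, 0.01, 0.002], [0.99, 0.027, 0.14, -0.585], [-0.14, 0.006, 0.99, -1.815], [0.0, 0.0, 0.0, 1.0]]
block_a [(0.53, [239.0, 155.0, 11.0, 9.0]), (0.51, [260.0, 153.0, 14.0, 15.0])]
rod [(0.8, [231.0, 200.0, 62.0, 24.0])]
tube [(0.92, [168.0, 180.0, 60.0, 12.0]), (0.44, [236.0, 154.0, 12.0, 8.0])]
cupboard [(0.89, [308.0, 150.0, 88.0, 70.0])]
cushion []
hook_tip [(0.64, [313.0, 148.0, 84.0, 76.0]), (0.54, [239.0, 153.0, 9.0, 11.0])]
bangle [(0.71, [165.0, 225.0, 32.0, 24.0]), (0.49, [258.0, 183.0, 10.0, 12.0])]
jar [(0.75, [147.0, 170.0, 16.0, 21.0])]
```

Run:
```python
import cv2
a=cv2.imread("pics/scene0.png");b=cv2.imread("pics/top0.png")
cv2.imwrite("pics/s1.png",cv2.resize(a[120:340,100:390],None,fx=2.7,fy=2.7,interpolation=cv2.INTER_CUBIC))
cv2.imwrite("pics/t1.png",cv2.resize(b[110:290,140:410],None,fx=2.9,fy=2.9,interpolation=cv2.INTER_CUBIC))
```

```text
(no output)
```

View pics/s1.png

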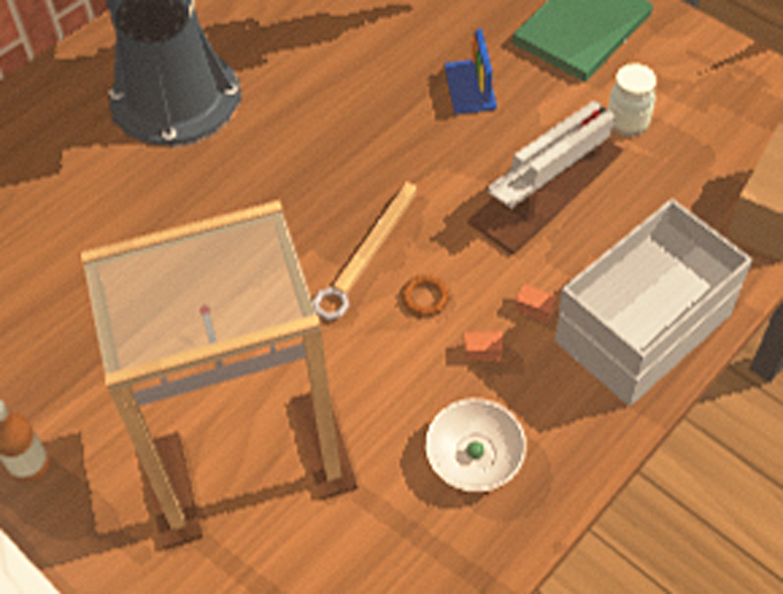

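View pics/t1.png

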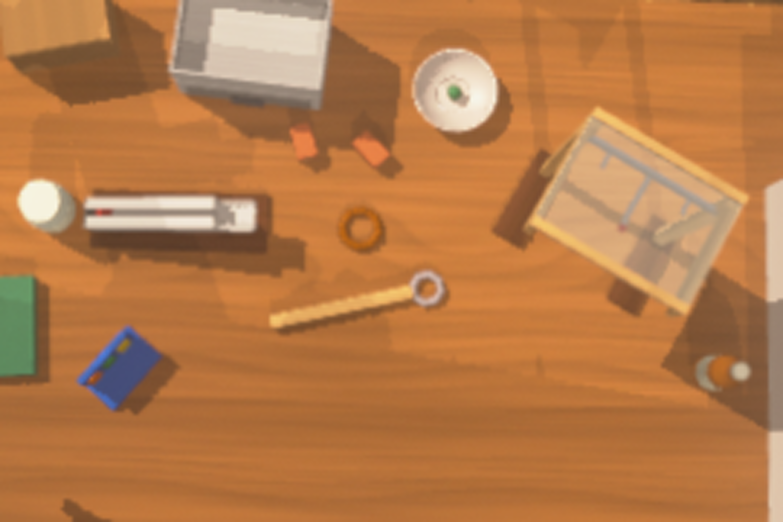

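Run:
```python
import cv2,numpy as np
a=cv2.imread("pics/scene0.png");b=cv2.imread("pics/top0.png")
def crop(im,x,y,w,h,f):
    c=cv2.resize(im[y:y+h,x:x+w],None,fx=f,fy=f,interpolation=cv2.INTER_CUBIC)
    for i in range(0,w,10):
        cv2.line(c,(i*f,0),(i*f,6),(255,255,0),1); cv2.putText(c,str(x+i),(i*f,16),0,.35,(255,255,0),1)
    for j in range(0,h,10):
        cv2.line(c,(0,j*f),(6,j*f),(255,255,0),1); cv2.putText(c,str(y+j),(8,j*f+4),0,.35,(255,255,0),1)
    return c
cv2.imwrite("pics/tube.png",np.vstack([crop(b,162,165,80,30,10),crop(a,260,150,80,30,10)]))
cv2.imwrite("pics/cup.png",np.hstack([crop(b,310,140,95,90,4),crop(a,120,190,100,140,4)[:360]]) )
```

```text
(no output)
```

View pics/tube.png

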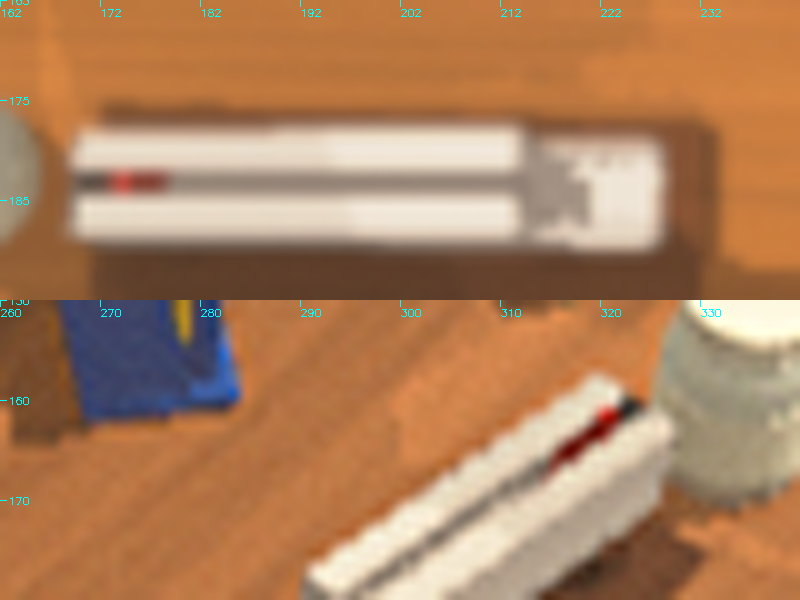

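View pics/cup.png

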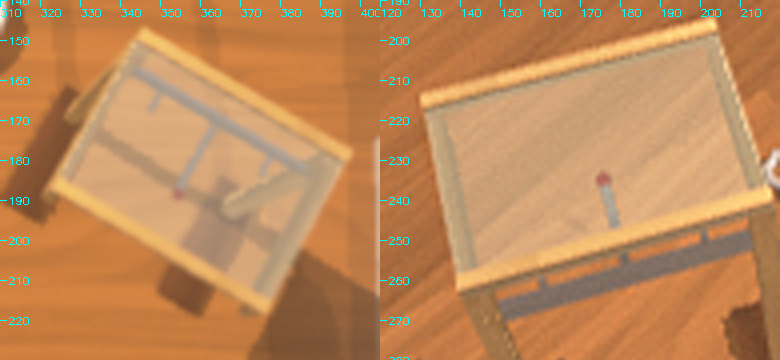

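```bash
cat > H.py <<'E'
import numpy as np,cv2,json
from station import manip
from scipy.optimize import least_squares
from scipy.spatial.transform import Rotation as R
D=np.diag([1.,-1,-1])
def proj(s,P):
    T=D@np.array(s["world_to_cam"])[:3]; r=cv2.Rodrigues(T[:,:3])[0]
    return cv2.projectPoints(np.float64(P).reshape(-1,1,3),r,T[:,3],s["mtx"],np.float64(s["distortion"]))[0][:,0]
def ray(s,uv,z):
    T=D@np.array(s["world_to_cam"])[:3]
    n=cv2.undistortPoints(np.float64(uv).reshape(-1,1,2),s["mtx"],np.float64(s["distortion"]))[:,0]
    d=np.c_[n,np.ones(len(n))]@T[:,:3]; c=-T[:,:3].T@T[:,3]
    return c+d*((z-c[2])/d[:,2])[:,None]
def tri(s1,u1,s2,u2):
    f=lambda p:np.r_[proj(s1,p)[0]-u1,proj(s2,p)[0]-u2]
    r=least_squares(f,ray(s1,u1,.1)[0]); return r.x,r.fun
def save(s,name,x,y,w,h,f):
    c=cv2.resize(s["img"][y:y+h,x:x+w,::-1],None,fx=f,fy=f,interpolation=cv2.INTER_CUBIC)
    for i in range(0,w,10): cv2.putText(c,str(x+i),(i*f,10),0,.35,(255,255,0),1)
    for j in range(0,h,10): cv2.putText(c,str(y+j),(0,j*f+4),0,.35,(255,255,0),1)
    cv2.imwrite(f"pics/{name}.png",c)
def shots(): return manip.snapshot("scene"),manip.snapshot("top")
def red(s,lo=None):
    hsv=cv2.cvtColor(s["img"],cv2.COLOR_RGB2HSV)
    return hsv
E
python3 - <<'E'
from H import *
S,T=shots()
def Tt(p): # tube
    x,y,a=p; return R.from_euler("z",a)*R.from_euler("y",.21), np.array([x,y,.076])
pts=[(0,1,40),(0,-1,40),(200,1,40),(200,-1,40),(-50,1,8),(-50,-1,8)]
L=lambda P:np.array([(x,22*s,z) for x,s,z in P])/1000
# tube y axis: x->+y world => y-> -x world
topuv=np.array([(214.2,189.5),(214.2,177.6),(168.8,189.3),(169.5,177.8),(228.2,189.8),(228.4,178.6)])-.5
scuv=np.array([(290.5,177.2),(320,157.5),(327.2,162.5)])-.5
def f(p,full=False):
    r,t=Tt(p)
    return np.r_[(proj(T,r.apply(L(pts))+t)-topuv).ravel(),(proj(S,r.apply(L([(0,1,40),(200,1,40),(200,-1,40)]))+t)-scuv).ravel()]
r=least_squares(f,[.6,.1,1.57],loss="soft_l1");print("tube",r.x,np.round(f(r.x).reshape(-1,2),1).tolist())
rf=np.array([(80,110),(80,-110),(-90,-110),(-90,110)])/1000
tu=np.array([(346.2,147),(398,178),(377,218.2),(322,186)])-.5
su=np.array([(139.5,262.5),(130.2,214.5),(204,195),(217.5,238)])-.5
for k in range(4):
  sk=np.roll(su,k,0)
  def g(p):
    q=R.from_euler("z",p[2]); o=np.array([p[0],p[1],0])
    P=q.apply(np.c_[rf,np.full(4,.37+p[3])])+o; h=q.apply([-.021,0,.316])+o
    return np.r_[(proj(T,P)-tu).ravel(),(proj(S,P)-sk).ravel(),(proj(T,h)-(354.5,188)).ravel(),(proj(S,h)-(175.2,234.5)).ravel()]
  r=least_squares(g,[.6,-.4,-.5,.01],loss="soft_l1");
  if r.cost<100:print("cup",r.x,r.cost,np.round(g(r.x).reshape(-1,2),1).tolist())
# red masks
for n,s in(("S",S),("T",T)):
    h=cv2.cvtColor(s["img"],cv2.COLOR_RGB2HSV)
    for nm in("block_a","rod","bangle","dish","holder","jar"):
        for d in manip.silhouettes(s,nm)[:4]:
            m=d["pixels"]; c=np.argwhere(m).mean(0)[::-1]; rr=cv2.minAreaRect(np.argwhere(m)[:,::-1].astype(np.float32))
            print(n,nm,round(d["conf"],2),d["box"],c.round(1),np.round(ray(s,c,.015)[0],3),[np.round(x,1) for x in rr])
save(T,"b1",225,145,110,90,7)
E
```

```text
tube [0.57130985 0.18484589 1.56837027] [[-0.4, -1.1], [-0.0, 0.3], [0.1, -1.0], [-0.0, 0.3], [-0.8, -0.4], [-0.6, 0.5], [-0.9, 0.5], [-1.2, 0.1], [0.0, 0.3]]
cup [ 0.55616255 -0.35547884 -0.51358125  0.01375733] 3.883612920670635 [[-0.5, -0.5], [0.1, -0.4], [-1.0, 0.1], [0.6, 0.6], [0.8, 2.2], [-0.4, 0.3], [-0.4, -0.7], [-0.6, -0.4], [-0.8, -0.1], [-0.1, 0.1]]
S block_a 0.5 [292.1, 225.1, 13.6, 12.7] [298.  232.6] [0.701 0.071 0.015] [array([298. , 232.7]), array([14.2,  9.5]), np.float64(18.4)]
S block_a 0.5 [273.1, 242.1, 12.5, 11.6] [279.2 248.3] [ 0.692 -0.029  0.015] [array([279., 248.]), array([10., 12.]), np.float64(90.0)]
S block_a 0.15 [130.6, 195.1, 101.1, 130.5] [177.  245.6] [ 0.4   -0.275  0.015] [array([180.6, 257.9]), array([112.6,  82. ]), np.float64(73.5)]
S rod 0.83 [215.2, 187.3, 38.7, 54.9] [235.1 213.5] [ 0.46  -0.024  0.015] [array([236.2, 213.5]), array([12.6, 59.8]), np.float64(36.9)]
S bangle 0.59 [129.8, 193.0, 102.6, 132.1] [177.2 245.8] [ 0.401 -0.275  0.015] [array([180.1, 258. ]), array([113.3,  82.3]), np.float64(73.8)]
S bangle 0.47 [249.7, 221.6, 18.
[... 1330 characters left out ...]
), np.float64(90.0)]
T dish 0.67 [165.7, 223.5, 28.3, 25.1] [181.1 236.1] [0.348 0.335 0.015] [array([181., 236.]), array([17. , 26.9]), np.float64(45.0)]
T holder 0.81 [164.8, 222.0, 30.8, 28.0] [180.9 235.7] [0.349 0.335 0.015] [array([180.5, 236. ]), array([17.7, 27.6]), np.float64(45.0)]
T holder 0.39 [256.0, 183.6, 13.9, 13.7] [263.5 188.7] [ 0.564 -0.018  0.015] [array([263.8, 188.8]), array([14.8, 14.1]), np.float64(45.0)]
T jar 0.85 [144.9, 168.9, 19.2, 19.9] [156.  180.8] [0.587 0.458 0.015] [array([156., 181.]), array([16., 18.]), np.float64(90.0)]
T jar 0.29 [285.9, 126.9, 21.6, 24.1] [296.3 140.2] [ 0.787 -0.159  0.015] [array([296.5, 140. ]), array([26., 27.]), np.float64(90.0)]
```

View pics/b1.png

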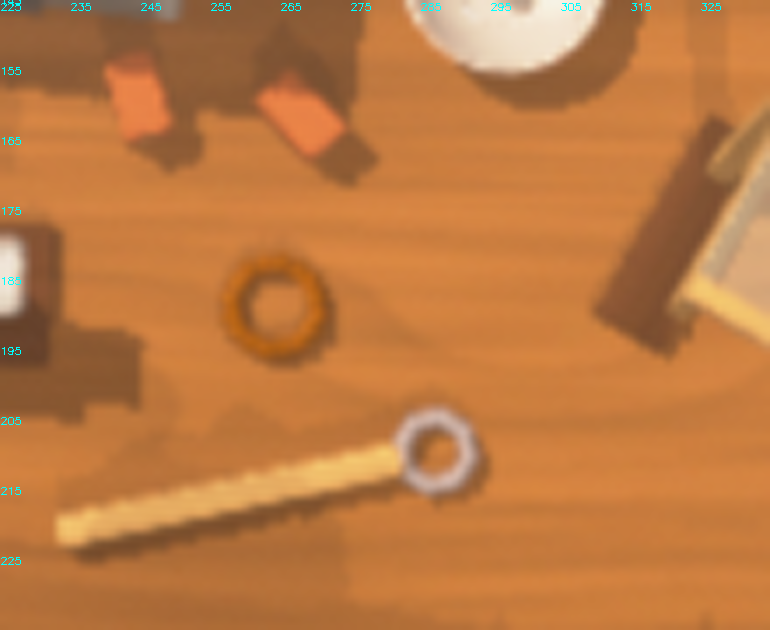

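```bash
cat >> H.py <<'E'
def boxpts(c,r,hx,hy,hz):
    g=np.array(np.meshgrid([-hx,hx],[-hy,hy],[-hz,hz])).reshape(3,-1).T
    return r.apply(g)+c
def cedar(s):
    h=cv2.cvtColor(cv2.GaussianBlur(s["img"],(0,0),.5),cv2.COLOR_RGB2HSV).astype(int)
    return h
def hull(s,P,win,f=6):
    x,y,w,h=win; m=np.zeros((h*f,w*f),np.uint8)
    q=((proj(s,P)+.5-[x,y])*f).astype(np.int32); cv2.fillConvexPoly(m,cv2.convexHull(q),1); return m
def fitblock(S,T,x,y,yaw0=None):
    wins=[];msk=[]
    for s in(S,T):
        u=proj(s,[x,y,.015])[0].astype(int); w=(u[0]-16,u[1]-16,32,32); wins.append(w)
        im=s["img"][w[1]:w[1]+32,w[0]:w[0]+32].astype(float)
        ra=im[...,0]/(im[...,1]+5)   # red/green ratio
        ra=cv2.resize(ra,None,fx=6,fy=6,interpolation=cv2.INTER_LINEAR); msk.append(ra)
    thr=1.85
    def cost(p):
        c=0
        for s,w,r in zip((S,T),wins,msk):
            m=hull(s,boxpts([p[0],p[1],.015],R.from_euler("z",p[2]),.026,.015,.015),w)>0
            b=r>thr; c+=1-(m&b).sum()/((m|b).sum()+1)
        return c
    from scipy.optimize import differential_evolution as de
    r=de(cost,[(x-.025,x+.025),(y-.025,y+.025),(0,np.pi)],seed=0,maxiter=60,popsize=12)
    return r.x,r.fun,[ (m>thr).sum()/36 for m in msk]
E
python3 - <<'E'
from H import *
S,T=shots()
for uv in((244,160),(268,161)):
    y,x=uv[1],uv[0]; im=T["img"].astype(int); print("RG",[(im[y+d,x].tolist()) for d in(-9,-6,-3,0,3,6,9)])
for x,y in((.69,.071),(.69,-.029)): print(fitblock(S,T,x,y))
e=ray(T,(286.6,209.1),.01)[0]; t=ray(T,(234.2,220.2),.02)[0]; print("rod",e,t,np.hypot(*(e-t)[:2]),np.arctan2(*(t-e)[[1,0]]))
print("crate base",ray(T,[(140+175/2.9,110+100/2.9),(140+322/2.9,110+108/2.9)],0))
cv2.imwrite("pics/full.png",S["img"][:,:,::-1])
E
```

```text
RG [[133, 87, 55], [170, 96, 60], [233, 130, 72], [233, 131, 72], [226, 125, 70], [169, 106, 58], [199, 124, 64]]
RG [[127, 84, 50], [125, 81, 50], [198, 107, 61], [232, 130, 72], [233, 131, 71], [179, 104, 59], [196, 122, 63]]
(array([0.68676477, 0.05618515, 2.85466698]), np.float64(2.0), [np.float64(0.0), np.float64(0.0)])
(array([ 0.68676477, -0.04381485,  2.85466698]), np.float64(2.0), [np.float64(0.0), np.float64(0.0)])
rod [ 0.47803094 -0.120845    0.01      ] [0.42309898 0.10603149 0.02      ] 0.23343192560169676 1.8083474823840577
crate base [[0.75889497 0.27007113 0.        ]
 [0.75214782 0.04211718 0.        ]]
```

View pics/full.png

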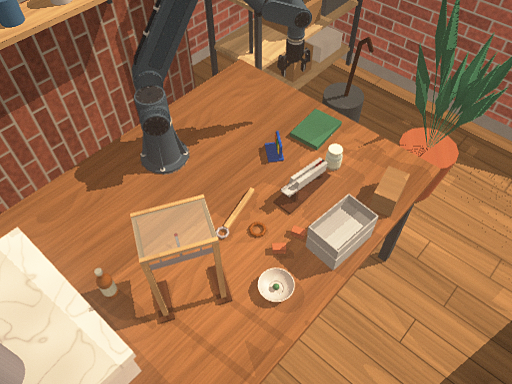

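```bash
sed -i 's/thr=1.85/thr=1.68/; s/(im\[...,1\]+5)/(im[...,1]+1)/' H.py
python3 - <<'E'
from H import *
S,T=shots()
for x,y in((.69,.071),(.69,-.029)): print(fitblock(S,T,x,y))
for n,s in(("S",S),("T",T)):
    im=cv2.GaussianBlur(s["img"],(0,0),.6).astype(float);m=((im[...,0]/(im[...,1]+1)>1.68)&(im[...,0]>100)).astype(np.uint8)
    k,l,st,c=cv2.connectedComponentsWithStats(m)
    print(n,[(st[i].tolist(),ray(s,c[i],.015)[0].round(3).tolist()) for i in range(1,k) if 25<st[i,4]<300])
E
```

```text
(array([0.69824158, 0.07174641, 0.31737316]), np.float64(0.4522445325602329), [np.float64(166.94444444444446), np.float64(83.69444444444444)])
(array([ 0.68855347, -0.03092364,  0.79966313]), np.float64(0.3171601443482873), [np.float64(173.91666666666666), np.float64(91.88888888888889)])
S [([113, 0, 16, 26, 226], [-1.113, 0.607, 0.015]), ([219, 0, 14, 11, 75], [-0.689, 1.074, 0.015]), ([362, 0, 18, 13, 137], [-0.009, 1.679, 0.015]), ([379, 0, 19, 7, 81], [0.06, 1.79, 0.015]), ([400, 1, 31, 19, 268], [0.224, 1.809, 0.015]), ([419, 0, 22, 12, 161], [0.261, 1.942, 0.015]), ([460, 0, 17, 11, 135], [0.433, 2.099, 0.015]), ([487, 0, 13, 5, 39], [0.541, 2.241, 0.015]), ([502, 0, 10, 10, 74], [0.615, 2.267, 0.015]), ([193, 3, 11, 12, 63], [-0.779, 0.939, 0.015]), ([103, 4, 11, 17, 104], [-1.144, 0.534, 0.015]), ([230, 5, 12, 9, 57], [-0.607, 1.082, 0.015]), ([447, 5, 6, 11, 40], [0.374, 1.955, 0.015]), ([382, 6, 29, 19, 243], [0.167, 1.68, 0.015]), ([214, 11, 14, 13, 90], [-0.608, 0.96, 0.015]), ([241, 10, 7, 7, 34], [-0.531, 1.085, 0.015]), ([365, 11, 27, 18, 193], [0.115, 1.565, 0.015]), 
[... 3226 characters left out ...]
5]), ([54, 145, 20, 26, 270], [-0.307, -0.307, 0.015]), ([75, 152, 11, 12, 70], [-0.253, -0.259, 0.015]), ([25, 162, 23, 27, 297], [-0.307, -0.44, 0.015]), ([49, 169, 12, 11, 81], [-0.253, -0.386, 0.015]), ([21, 186, 13, 12, 86], [-0.253, -0.513, 0.015]), ([0, 205, 6, 8, 33], [-0.249, -0.626, 0.015]), ([249, 222, 17, 15, 132], [0.573, -0.02, 0.015]), ([291, 225, 15, 14, 134], [0.697, 0.074, 0.015]), ([272, 243, 14, 11, 141], [0.688, -0.029, 0.015]), ([102, 273, 9, 10, 55], [0.312, -0.53, 0.015])]
T [([11, 152, 13, 5, 46], [0.694, 1.135, 0.015]), ([240, 153, 10, 12, 82], [0.696, 0.07, 0.015]), ([262, 156, 12, 12, 93], [0.687, -0.033, 0.015]), ([257, 181, 15, 15, 114], [0.566, -0.019, 0.015])]
```

```bash
cat >> H.py <<'E'
TUBE=(0.5713,0.1848,1.568); CUP=(0.5562,-0.3555,-0.5136)
def down(th): return R.from_euler("z",th)*R.from_euler("x",np.pi)
def tubeR(): return R.from_euler("z",TUBE[2])*R.from_euler("y",.21)
def tubeP(x,y,z): return tubeR().apply([x/1e3,y/1e3,z/1e3])+[TUBE[0],TUBE[1],.076]
def cupR(): return R.from_euler("z",CUP[2])
def cupP(x,y,z): return cupR().apply([x/1e3,y/1e3,z/1e3])+[CUP[0],CUP[1],0]
def plan(pos,rot,lab=""):
    """turn first (share of 360deg), then shift in the new tool axes (share of 500 mm)"""
    s=manip.sense(); r0=R.from_quat(s["tool_rot"])
    v=(r0.inv()*rot).as_rotvec()/(2*np.pi); d=rot.inv().apply(np.array(pos)-s["tcp_pos"])/.5
    print(lab,"turn",v.round(4),"rows",round(np.linalg.norm(v)/.0199,1),"| shift",d.round(4),"rows",round(np.linalg.norm(d)/.0833,1))
def rodge(S,T): pass
E
python3 -c "
from H import *
plan([.690,.0695,.23],down(.317),'A')
print(tubeP(-25,0,0),tubeP(-64,0,18))"
```

```text
A turn [-0.      0.      0.3853] rows 19.4 | shift [0.5297 1.2372 0.0026] rows 16.2
[0.57123163 0.16034932 0.0812115 ] [0.57113546 0.12595853 0.10694599]
```

Emit:
servo_tool(
  commands=[0, 0, 0, 0, 0, 0.0193, 0.41, 0, 0, 0, 0, 0, 0.0193, 0.41, 0, 0, 0, 0, 0, 0.0193, 0.41, 0, 0, 0, 0, 0, 0.0193, 0.41, 0, 0, 0, 0, 0, 0.0193, 0.41, 0, 0, 0, 0, 0, 0.0193, 0.41, 0, 0, 0, 0, 0, 0.0193, 0.41, 0, 0, 0, 0, 0, 0.0193, 0.41, 0, 0, 0, 0, 0, 0.0193, 0.41, 0, 0, 0, 0, 0, 0.0193, 0.41],
  force=40,
)

```text
t: 2.63
tcp_pos: [0.2455, 0.5747, 0.2313]
tool_rot: [0.725, 0.689, 0.0, 0.0]
force: [0.1, 0.8, -0.3]
finger_gap: 0.706
gripper_force: 0.0
```

Emit:
servo_tool(
  commands=[0, 0, 0, 0, 0, 0.0193, 0.41, 0, 0, 0, 0, 0, 0.0193, 0.41, 0, 0, 0, 0, 0, 0.0193, 0.41, 0, 0, 0, 0, 0, 0.0193, 0.41, 0, 0, 0, 0, 0, 0.0193, 0.41, 0, 0, 0, 0, 0, 0.0193, 0.41, 0, 0, 0, 0, 0, 0.0193, 0.41, 0, 0, 0, 0, 0, 0.0193, 0.41, 0, 0, 0, 0, 0, 0.0193, 0.41, 0, 0, 0, 0, 0, 0.0193, 0.41],
)

```text
t: 3.47
tcp_pos: [0.2455, 0.5747, 0.2313]
tool_rot: [0.988, 0.153, -0.0, 0.0]
force: [0.2, 0.5, -0.3]
finger_gap: 0.703
gripper_force: 0.0
```

Emit:
servo_tool(
  commands=[0.0294, 0.0687, 0, 0, 0, 0, 0.41, 0.0294, 0.0687, 0, 0, 0, 0, 0.41, 0.0294, 0.0687, 0, 0, 0, 0, 0.41, 0.0294, 0.0687, 0, 0, 0, 0, 0.41, 0.0294, 0.0687, 0, 0, 0, 0, 0.41, 0.0294, 0.0687, 0, 0, 0, 0, 0.41, 0.0294, 0.0687, 0, 0, 0, 0, 0.41, 0.0294, 0.0687, 0, 0, 0, 0, 0.41, 0.0294, 0.0687, 0, 0, 0, 0, 0.41],
)

```text
t: 4.22
tcp_pos: [0.4675, 0.3197, 0.2315]
tool_rot: [0.988, 0.156, 0.0, -0.0]
force: [1.6, 0.6, 0.0]
finger_gap: 0.705
gripper_force: 0.0
```

Emit:
servo_tool(
  commands=[0.0294, 0.0687, 0, 0, 0, 0, 0.41, 0.0294, 0.0687, 0, 0, 0, 0, 0.41, 0.0294, 0.0687, 0, 0, 0, 0, 0.41, 0.0294, 0.0687, 0, 0, 0, 0, 0.41, 0.0294, 0.0687, 0, 0, 0, 0, 0.41, 0.0294, 0.0687, 0, 0, 0, 0, 0.41, 0.0294, 0.0687, 0, 0, 0, 0, 0.41, 0.0294, 0.0687, 0, 0, 0, 0, 0.41, 0.0294, 0.0687, 0, 0, 0, 0, 0.41, 0, 0, 0, 0, 0, 0, 0.41, 0, 0, 0, 0, 0, 0, 0.41],
)

```text
t: 5.13
tcp_pos: [0.6885, 0.0654, 0.2307]
tool_rot: [0.988, 0.154, 0.0, -0.0]
force: [-1.2, 0.4, 0.9]
finger_gap: 0.7
gripper_force: 0.0
```

```bash
python3 -c "
from H import *
s=manip.sense(); print(s['t'],s['tcp_pos'],s['q'],s['finger_gap'])
plan([.690,.0695,.013],down(.317),'A')
S,T=shots()
for x,y in((.698,.072),(.688,-.031)): print(fitblock(S,T,x,y))
save(S,'ab',250,190,90,75,8)
"
```

```text
5.1333 [0.68853903 0.0654076  0.2307383 ] [-6.65140002e-02  6.21262289e-01  1.24992010e+00  9.41693552e-05
  1.27035279e+00  1.19530436e+00] 0.7004084490109265
A turn [-0.     -0.     -0.0013] rows 0.1 | shift [ 0.0053 -0.0069  0.4355] rows 5.2
(array([0.69815243, 0.07270274, 0.30238434]), np.float64(0.9119945473619409), [np.float64(165.75), np.float64(36.30555555555556)])
(array([ 0.68851653, -0.03086356,  0.80015248]), np.float64(0.32592062799177124), [np.float64(174.05555555555554), np.float64(92.13888888888889)])
```

View pics/ab.png

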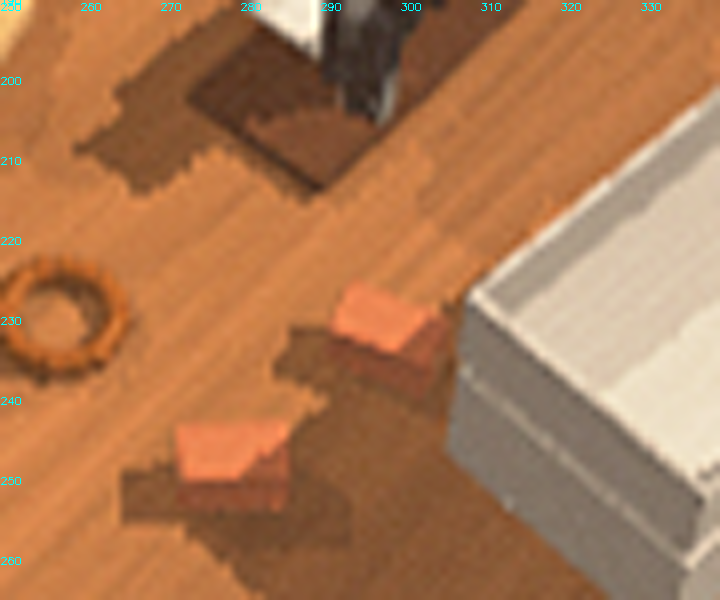

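Emit:
servo_tool(
  commands=[0.0053, -0.008, 0.06, 0, 0, 0, 0.41, 0, 0, 0.07, 0, 0, 0, 0.41, 0, 0, 0.07, 0, 0, 0, 0.41, 0, 0, 0.07, 0, 0, 0, 0.41, 0, 0, 0.065, 0, 0, 0, 0.41, 0, 0, 0.05, 0, 0, 0, 0.41, 0, 0, 0.035, 0, 0, 0, 0.41, 0, 0, 0.0155, 0, 0, 0, 0.41, 0, 0, 0, 0, 0, 0, 0.41, 0, 0, 0, 0, 0, 0, 0.41],
)

```text
t: 6.07
tcp_pos: [0.6887, 0.0734, 0.0142]
tool_rot: [0.988, 0.156, 0.0, 0.0]
force: [-0.0, 0.5, 1.0]
finger_gap: 0.705
gripper_force: 0.0
```

Emit:
servo_tool(
  commands=[0, 0, 0, 0, 0, 0, -1, 0, 0, 0, 0, 0, 0, -1, 0, 0, 0, 0, 0, 0, -1, 0, 0, 0, 0, 0, 0, -1, 0, 0, 0, 0, 0, 0, -1, 0, 0, 0, 0, 0, 0, -1, 0, 0, 0, 0, 0, 0, -1, 0, 0, 0, 0, 0, 0, -1, 0, 0, 0, 0, 0, 0, -1, 0, 0, 0, 0, 0, 0, -1],
)

```text
t: 6.9
tcp_pos: [0.6903, 0.0723, 0.0158]
tool_rot: [0.988, 0.156, 0.002, 0.0]
force: [-0.1, -0.7, 5.9]
finger_gap: 0.34
gripper_force: 41.6
```

Emit:
servo_tool(
  commands=[0, 0, -0.04, 0, 0, 0, -1, 0, 0, -0.06, 0, 0, 0, -1, 0, 0, -0.06, 0, 0, 0, -1, 0, 0, -0.06, 0, 0, 0, -1, 0, 0, -0.06, 0, 0, 0, -1, 0, 0, -0.06, 0, 0, 0, -1, 0, 0, -0.03, 0, 0, 0, -1, 0, 0, 0, 0, 0, 0, -1],
)

```text
t: 7.57
tcp_pos: [0.6914, 0.0722, 0.2041]
tool_rot: [0.988, 0.156, 0.005, 0.001]
force: [0.4, 0.0, -0.2]
finger_gap: 0.339
gripper_force: 40.8
```

```bash
python3 -c "
from H import *
s=manip.sense(); print(s['t'],s['tcp_pos'],s['finger_gap'],s['gripper_force'])
plan(tubeP(-35,0,60),tubeR()*R.from_euler('x',np.pi),'tr')
"
```

```text
7.5667 [0.69143464 0.07218653 0.20412226] 0.33852869206631664 40.82003474235535
tr turn [-0.0196 -0.0298 -0.1992] rows 10.2 | shift [ 0.203  -0.2409  0.0838] rows 3.9
```

Emit:
servo_tool(
  commands=[0, 0, 0, -0.0016, -0.0025, -0.0166, -1, 0, 0, 0, -0.0016, -0.0025, -0.0166, -1, 0, 0, 0, -0.0016, -0.0025, -0.0166, -1, 0, 0, 0, -0.0016, -0.0025, -0.0166, -1, 0, 0, 0, -0.0016, -0.0025, -0.0166, -1, 0, 0, 0, -0.0016, -0.0025, -0.0166, -1, 0, 0, 0, -0.0016, -0.0025, -0.0166, -1, 0, 0, 0, -0.0016, -0.0025, -0.0166, -1, 0, 0, 0, -0.0016, -0.0025, -0.0166, -1, 0, 0, 0, -0.0016, -0.0025, -0.0166, -1, 0, 0, 0, -0.0016, -0.0025, -0.0166, -1, 0, 0, 0, -0.0016, -0.0025, -0.0166, -1],
)

```text
t: 8.57
tcp_pos: [0.6876, 0.0723, 0.1964]
tool_rot: [0.702, 0.705, -0.08, 0.068]
force: [0.3, 0.1, 0.1]
finger_gap: 0.338
gripper_force: 40.8
```

Emit:
servo_tool(
  commands=[0.034, -0.04, 0, 0, 0, 0, -1, 0.034, -0.04, 0, 0, 0, 0, -1, 0.034, -0.04, 0, 0, 0, 0, -1, 0.034, -0.04, 0, 0, 0, 0, -1, 0.034, -0.04, 0, 0, 0, 0, -1, 0.033, -0.041, 0, 0, 0, 0, -1, 0, 0, 0, 0, 0, 0, -1, 0, 0, 0, 0, 0, 0, -1, 0, 0, 0, 0, 0, 0, -1],
)

```text
t: 9.32
tcp_pos: [0.5683, 0.1718, 0.1782]
tool_rot: [0.704, 0.703, -0.079, 0.069]
force: [1.5, -0.3, 0.1]
finger_gap: 0.338
gripper_force: 46.1
```

```bash
python3 -c "
from H import *
s=manip.sense(); print(s['t'],s['tcp_pos'],s['finger_gap'],s['gripper_force'])
plan(tubeP(-35,0,60),tubeR()*R.from_euler('x',np.pi),'tr')
S,T=shots()
save(S,'p1',265,155,75,55,10)
for n,s in (('S',S),('T',T)): print(n,proj(s,[tubeP(-50,18,0),tubeP(-50,-18,0),tubeP(0,22,40),tubeP(0,-22,40),tubeP(-50,22,8)]).round(1).tolist())
"
```

```text
9.3167 [0.56832115 0.17180683 0.17823202] 0.33818522767028925 46.106146574020386
tr turn [-0.002  -0.0001  0.0005] rows 0.1 | shift [-0.0019  0.0059  0.0746] rows 0.9
S [[280.1, 190.9], [287.2, 195.8], [289.0, 177.2], [297.8, 183.1], [279.6, 188.8]]
T [[227.5, 188.3], [227.8, 179.8], [213.3, 187.9], [213.7, 177.4], [226.9, 189.0]]
```

View pics/p1.png

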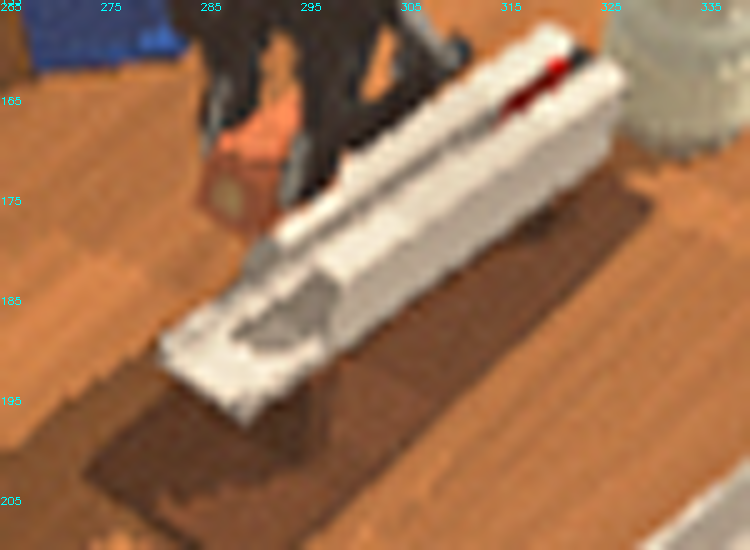

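```bash
python3 -c "
from H import *
s=manip.sense(); r=R.from_quat(s['tool_rot']); S,T=shots()
for d in (10,14,18,22,26,30): print(d,proj(S,[s['tcp_pos']+r.apply([-d/1e3,e/1e3,0]) for e in (-15,0,15)]).round(1).tolist())
print(tubeR().inv().apply(s['tcp_pos']-[TUBE[0],TUBE[1],.076])*1e3)
"
```

```text
10 [[285.6, 171.4], [288.7, 173.5], [291.8, 175.5]]
14 [[284.9, 171.8], [288.0, 173.9], [291.1, 176.0]]
18 [[284.3, 172.3], [287.4, 174.4], [290.5, 176.4]]
22 [[283.6, 172.7], [286.7, 174.8], [289.8, 176.9]]
26 [[283.0, 173.2], [286.0, 175.3], [289.1, 177.4]]
30 [[282.3, 173.6], [285.4, 175.7], [288.5, 177.8]]
[-34.59196809   2.11121932  97.57228555]
```

Emit:
servo_tool(
  commands=[0, 0.003, 0.03, -0.002, 0, 0, -1, 0, 0, 0.04, 0, 0, 0, -1, 0, 0, 0.04, 0, 0, 0, -1, 0, 0, 0.03, 0, 0, 0, -1, 0, 0, 0, 0, 0, 0, -1, 0, 0, 0, 0, 0, 0, -1],
)

```text
t: 10.02
tcp_pos: [0.5697, 0.1568, 0.11]
tool_rot: [0.704, 0.703, -0.074, 0.073]
force: [0.2, 1.2, -0.2]
finger_gap: 0.338
gripper_force: 46.2
```

```bash
cat >> H.py <<'E'
def tc():
    s=manip.sense(); r=tubeR()
    print(round(s['t'],2),"tube xyz mm",(r.inv().apply(s['tcp_pos']-[TUBE[0],TUBE[1],.076])*1e3).round(1),"rot deg",np.degrees((R.from_euler('x',np.pi)*r.inv()*R.from_quat(s['tool_rot'])).as_rotvec()).round(2),"F(tube)",r.inv().apply(s['force']).round(1),"gap mm",round(s['finger_gap']*85,1),round(s['gripper_force'],1))
E
python3 -c "
from H import *
tc()
S,T=shots()
c=lambda s,x,y,w,h: cv2.resize(s['img'][y:y+h,x:x+w,::-1],None,fx=8,fy=8,interpolation=cv2.INTER_CUBIC)
cv2.imwrite('pics/p2.png',np.hstack([c(S,270,160,50,45),c(T,195,165,45,45)]))
"
```

```text
10.02 tube xyz mm [-34.5   1.5  27.4] rot deg [ 0.05  0.04 -0.07] F(tube) [ 1.2 -0.2  0. ] gap mm 28.7 46.2
```

View pics/p2.png

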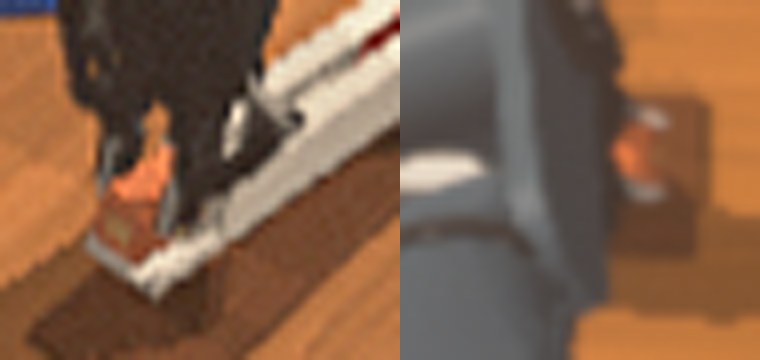

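Emit:
servo_tool(
  commands=[0, 0, 0.006, 0, 0, 0, -1, 0, 0, 0.006, 0, 0, 0, -1, 0, 0, 0, 0, 0, 0, -1],
)

```text
t: 10.37
tcp_pos: [0.5694, 0.1562, 0.1047]
tool_rot: [0.703, 0.703, -0.074, 0.074]
force: [-0.2, -0.2, -0.0]
finger_gap: 0.341
gripper_force: 46.2
```

```bash
python3 -c "
from H import *
tc()"
```

```text
10.37 tube xyz mm [-33.9   1.8  22.1] rot deg [-0.03  0.05 -0.13] F(tube) [-0.2  0.2 -0.1] gap mm 29.0 46.2
```

Emit:
servo_tool(
  commands=[0, 0, 0.004, 0, 0, 0, -1, 0, 0, 0.004, 0, 0, 0, -1, 0, 0, 0, 0, 0, 0, -1],
)

```text
t: 10.62
tcp_pos: [0.5694, 0.1554, 0.1004]
tool_rot: [0.703, 0.703, -0.074, 0.074]
force: [1.2, -0.6, -0.6]
finger_gap: 0.336
gripper_force: 46.2
```

```bash
python3 -c "
from H import *
tc()"
```

```text
10.62 tube xyz mm [-33.9   1.8  17.7] rot deg [-0.01  0.05 -0.13] F(tube) [-0.4 -1.2 -0.7] gap mm 28.5 46.2
```

Emit:
servo_tool(
  commands=[0, 0, 0.002, 0, 0, 0, -1, 0, 0, 0.002, 0, 0, 0, -1, 0, 0, 0, 0, 0, 0, -1],
)

```text
t: 10.87
tcp_pos: [0.5696, 0.155, 0.0991]
tool_rot: [0.703, 0.703, -0.074, 0.074]
force: [-0.3, 0.5, 2.6]
finger_gap: 0.338
gripper_force: 46.5
```

```bash
python3 -c "
from H import *
tc()"
```

```text
10.87 tube xyz mm [-33.9   1.6  16.4] rot deg [-0.04  0.05 -0.12] F(tube) [-0.1  0.3  2.6] gap mm 28.7 46.5
```

Emit:
servo_tool(
  commands=[0, 0.003, 0, 0, 0, 0, -1, 0, 0.003, 0, 0, 0, 0, -1, 0, 0, 0, 0, 0, 0, -1],
)

```text
t: 11.12
tcp_pos: [0.5703, 0.1551, 0.0991]
tool_rot: [0.704, 0.703, -0.076, 0.072]
force: [-4.1, 1.4, 7.1]
finger_gap: 0.337
gripper_force: 47.0
```

```bash
python3 -c "
from H import *
tc()"
```

```text
11.12 tube xyz mm [-33.9   0.9  16.4] rot deg [ 0.25  0.02 -0.13] F(tube) [-0.1  4.1  7.2] gap mm 28.6 47.0
```

Emit:
servo_tool(
  commands=[0, -0.003, -0.003, 0, 0, 0, -1, 0, -0.003, 0, 0, 0, 0, -1, 0, -0.003, 0, 0, 0, 0, -1, 0, 0, 0, 0, 0, 0, -1],
)

```text
t: 11.45
tcp_pos: [0.5692, 0.1554, 0.1003]
tool_rot: [0.703, 0.703, -0.073, 0.075]
force: [1.1, -0.8, -0.3]
finger_gap: 0.342
gripper_force: 46.1
```

```bash
python3 -c "
from H import *
tc()"
```

```text
11.45 tube xyz mm [-33.9   2.   17.6] rot deg [-0.19  0.08 -0.13] F(tube) [-0.7 -1.1 -0.4] gap mm 29.0 46.1
```

Emit:
servo_tool(
  commands=[0, -0.003, 0, 0, 0, 0, -1, 0, -0.003, 0, 0, 0, 0, -1, 0, 0, 0, 0, 0, 0, -1],
)

```text
t: 11.7
tcp_pos: [0.5691, 0.1554, 0.1006]
tool_rot: [0.703, 0.703, -0.07, 0.076]
force: [6.4, -0.5, -3.5]
finger_gap: 0.337
gripper_force: 45.8
```

```bash
python3 -c "
from H import *
tc()"
```

```text
11.7 tube xyz mm [-33.9   2.2  18. ] rot deg [-0.54  0.12 -0.12] F(tube) [ 0.2 -6.4 -3.6] gap mm 28.7 45.8
```

Emit:
servo_tool(
  commands=[0, 0.009, 0.0015, 0.001, 0, 0, -1, 0, 0, 0, 0, 0, 0, -1, 0, 0, 0, 0, 0, 0, 0, 0, 0, 0, 0, 0, 0, 0, 0, 0, 0, 0, 0, 0, 0.1, 0, 0, 0, 0, 0, 0, 0.1, 0, 0, 0, 0, 0, 0, 0.1, 0, 0, 0, 0, 0, 0, 0.1],
)

```text
t: 12.37
tcp_pos: [0.5693, 0.1552, 0.0995]
tool_rot: [0.704, 0.703, -0.076, 0.071]
force: [0.9, -1.3, -0.9]
finger_gap: 0.549
gripper_force: 0.0
```

```bash
python3 -c "
from H import *
tc()"
```

```text
12.37 tube xyz mm [-33.9   1.9  16.8] rot deg [ 0.35  0.05 -0.13] F(tube) [-1.1 -0.9 -1.2] gap mm 46.7 0.0
```

Emit:
servo_tool(
  commands=[0, 0, -0.04, 0, 0, 0, 0.2, 0, 0, -0.06, 0, 0, 0, 0.41, 0, 0, -0.06, 0, 0, 0, 0.41, 0, 0, -0.06, 0, 0, 0, 0.41, 0, 0.06, 0, 0, 0, 0, 0.41, 0, 0.08, 0, 0, 0, 0, 0.41, 0, 0.06, 0, 0, 0, 0, 0.41, 0, 0, 0, 0, 0, 0, 0.41],
)

```text
t: 13.03
tcp_pos: [0.6762, 0.1771, 0.2068]
tool_rot: [0.704, 0.702, -0.073, 0.074]
force: [0.9, 1.0, -0.2]
finger_gap: 0.707
gripper_force: 0.0
```

```bash
python3 -c "
from H import *
tc()
S,T=shots()
c=lambda s,x,y,w,h: cv2.resize(s['img'][y:y+h,x:x+w,::-1],None,fx=8,fy=8,interpolation=cv2.INTER_CUBIC)
cv2.imwrite('pics/p3.png',np.hstack([c(S,270,160,50,45),c(T,195,165,45,45)]))
print(fitblock(S,T,.688,-.031))
"
```

```text
13.03 tube xyz mm [ -34.5 -104.9  126.3] rot deg [-0.08  0.09  0.02] F(tube) [ 1.  -0.9 -0. ] gap mm 60.1 0.0
(array([ 0.68817482, -0.03098211,  0.78665386]), np.float64(0.2735670698485344), [np.float64(162.02777777777777), np.float64(92.75)])
```

View pics/p3.png

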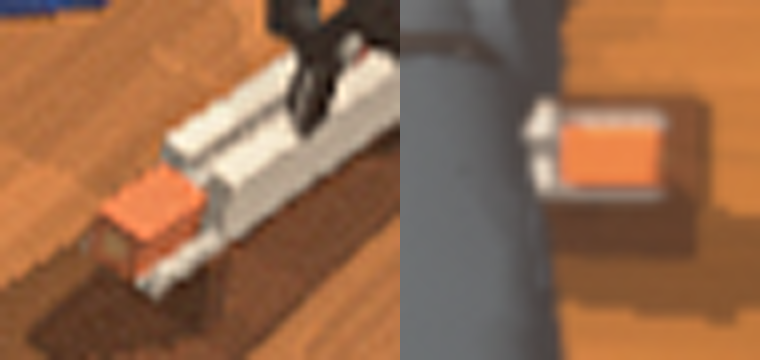

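```bash
python3 -c "
from H import *
S,T=shots()
for y,z in((0,0),(3,0),(3,8)):
  P=[tubeP(x,y+w,30+z) for x,w in((-54,15),(-54,-15),(-2,-15),(-2,15))]
  print(y,z,'S',(proj(S,P)).round(1).tolist(),'T',proj(T,P).round(1).tolist())
print('meas S',[281.6,186],'?',[295.4,183.9],[290.1,180.5],'T 227.25,187.9 227.25,180.1 214.25')
"
```

```text
0 0 S [[281.4, 186.0], [287.4, 190.1], [295.6, 184.3], [289.6, 180.3]] T [[226.5, 186.6], [226.8, 179.4], [214.8, 179.5], [214.5, 186.6]]
3 0 S [[280.8, 185.6], [286.8, 189.7], [295.0, 183.9], [289.0, 179.9]] T [[226.5, 187.3], [226.8, 180.1], [214.8, 180.2], [214.5, 187.3]]
3 8 S [[281.1, 184.1], [287.1, 188.2], [295.4, 182.3], [289.4, 178.4]] T [[226.0, 187.0], [226.3, 179.9], [214.2, 179.9], [213.9, 187.0]]
meas S [281.6, 186] ? [295.4, 183.9] [290.1, 180.5] T 227.25,187.9 227.25,180.1 214.25
```

```bash
sed -i 's/^TUBE=.*; CUP/TUBE=(0.5698,0.1848,1.568); CUP/' H.py; python3 -c "
from H import *
plan([.6825,-.0365,.15],down(.79),'B')"
```

```text
B turn [0.0116 0.0322 0.1237] rows 6.4 | shift [-0.2849  0.3212  0.1116] rows 5.3
```

Emit:
servo_tool(
  commands=[0, 0, 0, 0.00145, 0.004, 0.01546, 0.41, 0, 0, 0, 0.00145, 0.004, 0.01546, 0.41, 0, 0, 0, 0.00145, 0.004, 0.01546, 0.41, 0, 0, 0, 0.00145, 0.004, 0.01546, 0.41, 0, 0, 0, 0.00145, 0.004, 0.01546, 0.41, 0, 0, 0, 0.00145, 0.004, 0.01546, 0.41, 0, 0, 0, 0.00145, 0.004, 0.01546, 0.41, 0, 0, 0, 0.00145, 0.004, 0.01546, 0.41],
)

```text
t: 13.9
tcp_pos: [0.6686, 0.1781, 0.2066]
tool_rot: [0.924, 0.383, 0.001, 0.0]
force: [0.0, -0.0, -0.5]
finger_gap: 0.702
gripper_force: 0.0
```

Emit:
servo_tool(
  commands=[-0.0475, 0.0535, 0, 0, 0, 0, 0.41, -0.0475, 0.0535, 0, 0, 0, 0, 0.41, -0.0475, 0.0535, 0, 0, 0, 0, 0.41, -0.0475, 0.0535, 0.03, 0, 0, 0, 0.41, -0.0475, 0.0535, 0.03, 0, 0, 0, 0.41, -0.0475, 0.0535, 0.03, 0, 0, 0, 0.41, 0, 0, 0.02, 0, 0, 0, 0.41, 0, 0, 0, 0, 0, 0, 0.41, 0, 0, 0, 0, 0, 0, 0.41],
)

```text
t: 14.65
tcp_pos: [0.6825, -0.0356, 0.1512]
tool_rot: [0.923, 0.385, 0.0, -0.0]
force: [-1.8, 0.4, 0.8]
finger_gap: 0.708
gripper_force: 0.0
```

```bash
python3 -c "
from H import *
S,T=shots(); print(fitblock(S,T,.688,-.031))
plan([.6825,-.0365,.013],down(.79),'B')"
```

```text
(array([ 0.68809846, -0.02950391,  0.70988387]), np.float64(1.153356665606109), [np.float64(162.16666666666666), np.float64(0.0)])
B turn [ 0.0004 -0.0003  0.0003] rows 0.0 | shift [-0.0046  0.0005  0.2792] rows 3.4
```

Emit:
servo_tool(
  commands=[-0.0046, 0, 0.05, 0, 0, 0, 0.41, 0, 0, 0.06, 0, 0, 0, 0.41, 0, 0, 0.06, 0, 0, 0, 0.41, 0, 0, 0.05, 0, 0, 0, 0.41, 0, 0, 0.035, 0, 0, 0, 0.41, 0, 0, 0.02, 0, 0, 0, 0.41, 0, 0, 0, 0, 0, 0, 0.41, 0, 0, 0, 0, 0, 0, 0.41],
)

```text
t: 15.42
tcp_pos: [0.6834, -0.0372, 0.0149]
tool_rot: [0.923, 0.385, 0.002, 0.001]
force: [0.1, -0.4, 0.2]
finger_gap: 0.703
gripper_force: 0.0
```

Emit:
servo_tool(
  commands=[0, 0, 0, 0, 0, 0, -1, 0, 0, 0, 0, 0, 0, -1, 0, 0, 0, 0, 0, 0, -1, 0, 0, 0, 0, 0, 0, -1, 0, 0, 0, 0, 0, 0, -1, 0, 0, 0, 0, 0, 0, -1, 0, 0, 0, 0, 0, 0, -1, 0, 0, 0, 0, 0, 0, -1, 0, 0, 0, 0, 0, 0, -1, 0, 0, 0, 0, 0, 0, -1],
)

```text
t: 16.25
tcp_pos: [0.6843, -0.0384, 0.0163]
tool_rot: [0.923, 0.385, 0.003, 0.002]
force: [-0.4, 1.0, 6.1]
finger_gap: 0.335
gripper_force: 41.3
```

Emit:
servo_tool(
  commands=[0, 0, -0.04, 0, 0, 0, -1, 0, 0, -0.06, 0, 0, 0, -1, 0, 0, -0.06, 0, 0, 0, -1, 0, 0, -0.06, 0, 0, 0, -1, 0, 0, -0.06, 0, 0, 0, -1, 0, 0, -0.06, 0, 0, 0, -1, 0, 0, 0, 0, 0, 0, -1, 0, 0, 0, 0, 0, 0, -1],
)

```text
t: 16.92
tcp_pos: [0.6837, -0.0385, 0.1871]
tool_rot: [0.923, 0.385, 0.003, 0.002]
force: [-0.8, -0.2, -0.9]
finger_gap: 0.341
gripper_force: 40.5
```

```bash
python3 -c "
from H import *
s=manip.sense(); print(s['t'],s['tcp_pos'],s['finger_gap'],s['gripper_force'])
plan(tubeP(-105,0,55),tubeR()*R.from_euler('x',np.pi),'tr')
"
```

```text
16.9167 [ 0.68371195 -0.03845307  0.18711699] 0.34137779699096743 40.527629256248474
tr turn [-0.0117 -0.0319 -0.1235] rows 6.4 | shift [ 0.2724 -0.2291  0.0144] rows 4.3
```

Emit:
servo_tool(
  commands=[0, 0, 0, -0.00146, -0.004, -0.01544, -1, 0, 0, 0, -0.00146, -0.004, -0.01544, -1, 0, 0, 0, -0.00146, -0.004, -0.01544, -1, 0, 0, 0, -0.00146, -0.004, -0.01544, -1, 0, 0, 0, -0.00146, -0.004, -0.01544, -1, 0, 0, 0, -0.00146, -0.004, -0.01544, -1, 0, 0, 0, -0.00146, -0.004, -0.01544, -1, 0, 0, 0, -0.00146, -0.004, -0.01544, -1],
)

```text
t: 17.58
tcp_pos: [0.6811, -0.0379, 0.1819]
tool_rot: [0.702, 0.704, -0.078, 0.071]
force: [-0.2, -0.4, -0.6]
finger_gap: 0.339
gripper_force: 40.5
```

Emit:
servo_tool(
  commands=[0.0454, -0.0382, 0, 0, 0, 0, -1, 0.0454, -0.0382, 0, 0, 0, 0, -1, 0.0454, -0.0382, 0, 0, 0, 0, -1, 0.0454, -0.0382, 0, 0, 0, 0, -1, 0.0454, -0.0382, 0, 0, 0, 0, -1, 0.0454, -0.0382, 0, 0, 0, 0, -1, 0, 0, 0, 0, 0, 0, -1, 0, 0, 0, 0, 0, 0, -1, 0, 0, 0, 0, 0, 0, -1],
)

```text
t: 18.33
tcp_pos: [0.568, 0.0953, 0.1558]
tool_rot: [0.704, 0.703, -0.076, 0.072]
force: [0.1, -1.0, -0.3]
finger_gap: 0.343
gripper_force: 40.5
```

```bash
python3 -c "
from H import *
tc(); plan(tubeP(-103,0,18),tubeR()*R.from_euler('x',np.pi),'tr')
S,T=shots(); c=lambda s,x,y,w,h: cv2.resize(s['img'][y:y+h,x:x+w,::-1],None,fx=8,fy=8,interpolation=cv2.INTER_CUBIC)
cv2.imwrite('pics/p4.png',np.hstack([c(S,260,160,50,45),c(T,205,165,45,45)]))
"
```

```text
18.33 tube xyz mm [-104.2    1.5   59.3] rot deg [ 0.35  0.02 -0.11] F(tube) [-0.9 -0.1 -0.5] gap mm 29.1 40.5
tr turn [-0.001  -0.0001  0.0003] rows 0.1 | shift [0.0024 0.003  0.0827] rows 1.0
```

View pics/p4.png

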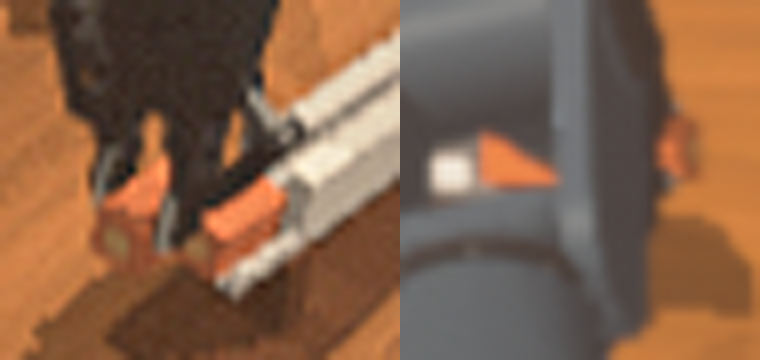

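Emit:
servo_tool(
  commands=[0.002, 0.003, 0.03, -0.001, 0, 0, -1, 0, 0, 0.03, 0, 0, 0, -1, 0, 0, 0.022, 0, 0, 0, -1, 0, 0, 0, 0, 0, 0, -1, 0, 0, 0, 0, 0, 0, -1],
)

```text
t: 18.85
tcp_pos: [0.5694, 0.0871, 0.1155]
tool_rot: [0.704, 0.702, -0.074, 0.074]
force: [0.1, 0.3, -0.3]
finger_gap: 0.34
gripper_force: 40.5
```

```bash
python3 -c "
from H import *
tc()"
```

```text
18.85 tube xyz mm [-1.038e+02  1.000e-01  1.830e+01] rot deg [ 0.04  0.03 -0.01] F(tube) [ 0.4 -0.1 -0.2] gap mm 28.9 40.5
```

Emit:
servo_tool(
  commands=[0.008, 0, 0, 0, 0, 0, -1, 0.008, 0, 0, 0, 0, 0, -1, 0.008, 0, 0, 0, 0, 0, -1, 0.008, 0, 0, 0, 0, 0, -1, 0.008, 0, 0, 0, 0, 0, -1, 0, 0, 0, 0, 0, 0, -1],
)

```text
t: 19.35
tcp_pos: [0.5696, 0.1086, 0.1122]
tool_rot: [0.703, 0.703, -0.073, 0.074]
force: [0.2, -0.6, -0.9]
finger_gap: 0.332
gripper_force: 40.5
```

```bash
python3 -c "
from H import *
tc()"
```

```text
19.35 tube xyz mm [-82.1   0.   19.5] rot deg [-0.1   0.06 -0.12] F(tube) [-0.4 -0.2 -1. ] gap mm 28.3 40.5
```

Emit:
servo_tool(
  commands=[0.008, 0, 0.001, 0, 0, 0, -1, 0.008, 0, 0.001, 0, 0, 0, -1, 0.008, 0, 0, 0, 0, 0, -1, 0.008, 0, 0, 0, 0, 0, -1, 0.008, 0, 0, 0, 0, 0, -1, 0.008, 0, 0, 0, 0, 0, -1, 0, 0, 0, 0, 0, 0, -1],
)

```text
t: 19.93
tcp_pos: [0.5695, 0.1317, 0.1058]
tool_rot: [0.704, 0.703, -0.073, 0.074]
force: [0.9, -0.0, -0.3]
finger_gap: 0.338
gripper_force: 40.5
```

```bash
python3 -c "
from H import *
tc()"
```

```text
19.93 tube xyz mm [-58.2   0.2  18.1] rot deg [-0.06  0.07 -0.1 ] F(tube) [ 0.  -0.9 -0.3] gap mm 28.7 40.5
```

Emit:
servo_tool(
  commands=[0.008, 0, 0, 0, 0, 0, -1, 0.008, 0, 0, 0, 0, 0, -1, 0.008, 0, 0, 0, 0, 0, -1, 0.008, 0, 0, 0, 0, 0, -1, 0.008, 0, 0, 0, 0, 0, -1, 0, 0, 0, 0, 0, 0, -1],
)

```text
t: 20.43
tcp_pos: [0.5696, 0.1512, 0.1017]
tool_rot: [0.704, 0.703, -0.073, 0.074]
force: [0.4, -0.5, 0.1]
finger_gap: 0.34
gripper_force: 40.5
```

```bash
python3 -c "
from H import *
tc()"
```

```text
20.43 tube xyz mm [-38.2   0.1  18.1] rot deg [-0.07  0.07 -0.1 ] F(tube) [-0.5 -0.4 -0.1] gap mm 28.9 40.5
```

Emit:
servo_tool(
  commands=[0.006, 0, 0.001, 0, 0, 0, -1, 0, 0, 0.001, 0, 0, 0, -1, 0, 0, 0, 0, 0, 0, 0, 0, 0, 0, 0, 0, 0, 0, 0, 0, 0, 0, 0, 0, 0.1, 0, 0, 0, 0, 0, 0, 0.1, 0, 0, 0, 0, 0, 0, 0.1, 0, 0, 0, 0, 0, 0, 0.1],
)

```text
t: 21.1
tcp_pos: [0.5695, 0.153, 0.1003]
tool_rot: [0.704, 0.703, -0.074, 0.074]
force: [-0.1, -0.2, 0.2]
finger_gap: 0.549
gripper_force: 0.0
```

Emit:
servo_tool(
  commands=[0, 0, -0.04, 0, 0, 0, 0.2, 0, 0, -0.06, 0, 0, 0, 0.2, 0, 0, -0.06, 0, 0, 0, 0.2, 0, 0, -0.06, 0, 0, 0, 0.2, -0.06, 0, 0, 0, 0, 0, 0.2, -0.07, 0, 0, 0, 0, 0, 0.2, -0.07, 0, 0, 0, 0, 0, 0.2, -0.07, 0, 0, 0, 0, 0, 0.2, -0.07, 0, 0, 0, 0, 0, 0.2, -0.06, 0, 0, 0, 0, 0, 0.2, 0, 0, 0, 0, 0, 0, 0.2],
)

```text
t: 22.02
tcp_pos: [0.57, -0.0249, 0.2512]
tool_rot: [0.705, 0.701, -0.074, 0.076]
force: [0.4, 0.5, -0.3]
finger_gap: 0.598
gripper_force: 0.0
```

```bash
python3 -c "
from H import *
tc()
S,T=shots(); c=lambda s,x,y,w,h,f: cv2.resize(s['img'][y:y+h,x:x+w,::-1],None,fx=f,fy=f,interpolation=cv2.INTER_CUBIC)
a=c(S,270,155,65,45,8);b=c(T,165,165,65,30,8); cv2.imwrite('pics/p5.png',np.vstack([a,b]))
e=manip.silhouettes(T,'rod'); print([(d['conf'],d['box']) for d in e])
for s in(S,T):
  im=s['img'].astype(int)
  for d in manip.silhouettes(s,'rod')[:1]:
    m=d['pixels']; p=np.argwhere(m)[:,::-1]; print(d['conf'],cv2.minAreaRect(p.astype(np.float32)))
"
```

```text
22.02 tube xyz mm [-241.7   -0.8  127.6] rot deg [-0.16 -0.13  0.24] F(tube) [ 0.6 -0.4 -0.2] gap mm 50.8 0.0
[(0.65, [264.5, 204.0, 25.3, 15.0])]
0.88 ((236.680908203125, 214.03753662109375), (9.542523384094238, 55.478816986083984), 38.290164947509766)
0.65 ((277.60400390625, 212.57200622558594), (6.5293192863464355, 29.60554313659668), 79.69515228271484)
```

View pics/p5.png

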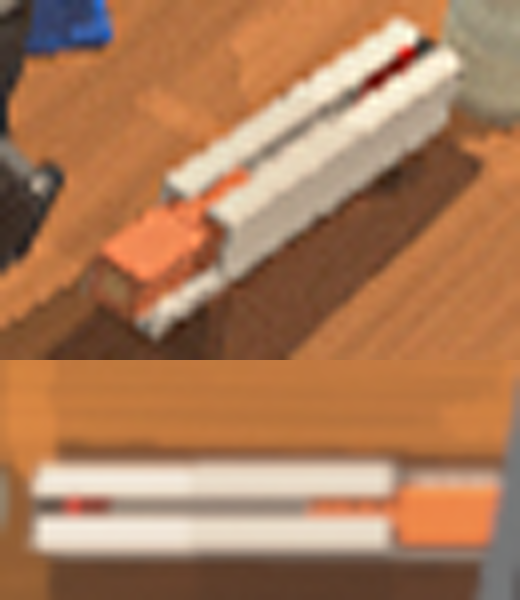

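```bash
python3 -c "
from H import *
S,T=shots()
for n,a,b,h in(('eye',(222.1,231.4),(286.6,209.1),.01),('tip',(251.4,188.8),(234.2,220.2),.02)): print(n,ray(S,a,h)[0].round(4),ray(T,b,h)[0].round(4))
th=1.808; p=np.array([.4557,-.0287,.12]); plan(p,down(th),'rod')
"
```

```text
eye [ 0.4784 -0.1161  0.01  ] [ 0.478  -0.1208  0.01  ]
tip [0.4263 0.1074 0.02  ] [0.4231 0.106  0.02  ]
rod turn [-0.004   0.0331 -0.0375] rows 2.5 | shift [ 0.0332 -0.225   0.258 ] rows 4.1
```

Emit:
servo_tool(
  commands=[0, 0, 0, -0.001, 0.0083, -0.0094, 0.2, 0, 0, 0, -0.001, 0.0083, -0.0094, 0.2, 0, 0, 0, -0.001, 0.0083, -0.0094, 0.2, 0, 0, 0, -0.001, 0.0083, -0.0094, 0.2, 0.006, -0.045, 0, 0, 0, 0, 0.2, 0.006, -0.045, 0, 0, 0, 0, 0.2, 0.007, -0.045, 0.05, 0, 0, 0, 0.2, 0.006, -0.045, 0.07, 0, 0, 0, 0.2, 0.006, -0.045, 0.07, 0, 0, 0, 0.2, 0, 0, 0.068, 0, 0, 0, 0.2, 0, 0, 0, 0, 0, 0, 0.2, 0, 0, 0, 0, 0, 0, 0.2],
)

```text
t: 23.37
tcp_pos: [0.4559, -0.0301, 0.1194]
tool_rot: [0.619, 0.786, -0.0, -0.001]
force: [0.7, -0.6, 0.3]
finger_gap: 0.599
gripper_force: 0.0
```

```bash
python3 -c "
from H import *
plan([.457,-.030,.007],down(1.803),'rod')"
```

```text
rod turn [-0.0003 -0.0003  0.0007] rows 0.0 | shift [-0.0003  0.0022  0.2249] rows 2.7
```

Emit:
servo_tool(
  commands=[0, 0.002, 0.05, 0, 0, 0, 0.2, 0, 0, 0.06, 0, 0, 0, 0.2, 0, 0, 0.05, 0, 0, 0, 0.2, 0, 0, 0.035, 0, 0, 0, 0.2, 0, 0, 0.02, 0, 0, 0, 0.2, 0, 0, 0.009, 0, 0, 0, 0.2, 0, 0, 0, 0, 0, 0, 0.2, 0, 0, 0, 0, 0, 0, 0.2],
)

```text
t: 24.03
tcp_pos: [0.4589, -0.0308, 0.0096]
tool_rot: [0.619, 0.785, 0.001, 0.002]
force: [0.4, -0.3, 0.1]
finger_gap: 0.602
gripper_force: 0.0
```

Emit:
servo_tool(
  commands=[0, 0, 0, 0, 0, 0, -1, 0, 0, 0, 0, 0, 0, -1, 0, 0, 0, 0, 0, 0, -1, 0, 0, 0, 0, 0, 0, -1, 0, 0, 0, 0, 0, 0, -1, 0, 0, 0, 0, 0, 0, -1, 0, 0, 0, 0, 0, 0, -1, 0, 0, 0, 0, 0, 0, -1, 0, 0, 0, 0, 0, 0, -1, 0, 0, 0, 0, 0, 0, -1],
  force=70,
)

```text
t: 24.87
tcp_pos: [0.4581, -0.0308, 0.0097]
tool_rot: [0.619, 0.785, 0.001, 0.001]
force: [0.1, 0.7, 8.0]
finger_gap: 0.209
gripper_force: 68.7
```

Emit:
servo_tool(
  commands=[0, 0, -0.04, 0, 0, 0, -1, 0, 0, -0.06, 0, 0, 0, -1, 0, 0, -0.06, 0, 0, 0, -1, 0, 0, -0.06, 0, 0, 0, -1, 0, 0, -0.06, 0, 0, 0, -1, 0, 0, -0.06, 0, 0, 0, -1, 0, 0, 0, 0, 0, 0, -1, 0, 0, 0, 0, 0, 0, -1],
)

```text
t: 25.53
tcp_pos: [0.4581, -0.0309, 0.1802]
tool_rot: [0.619, 0.785, 0.001, 0.002]
force: [0.4, -0.6, -1.2]
finger_gap: 0.209
gripper_force: 69.2
```

```bash
python3 -c "
from H import *
s=manip.sense(); print(s['t'],s['tcp_pos'],s['finger_gap'],s['gripper_force'])
plan(tubeP(-225,0,30),tubeR()*R.from_euler('x',np.pi),'tr')
S,T=shots(); save(S,'rodheld',200,150,100,90,8)
r=R.from_quat(s['tool_rot'])
for d in(-95,145): print(d,proj(S,s['tcp_pos']+r.apply([d/1e3,0,-.004])).round(1),proj(T,s['tcp_pos']+r.apply([d/1e3,0,-.004])).round(1))
"
```

```text
25.5333 [ 0.45806467 -0.03088747  0.18019898] 0.20918404433138188 69.22052264213562
tr turn [ 0.0048 -0.033   0.0377] rows 2.5 | shift [0.016  0.2223 0.0538] rows 2.8
-95 [[217.6 205.8]] [[290.8 205.1]]
145 [[250.8 161.3]] [[231.5 217.7]]
```

View pics/rodheld.png

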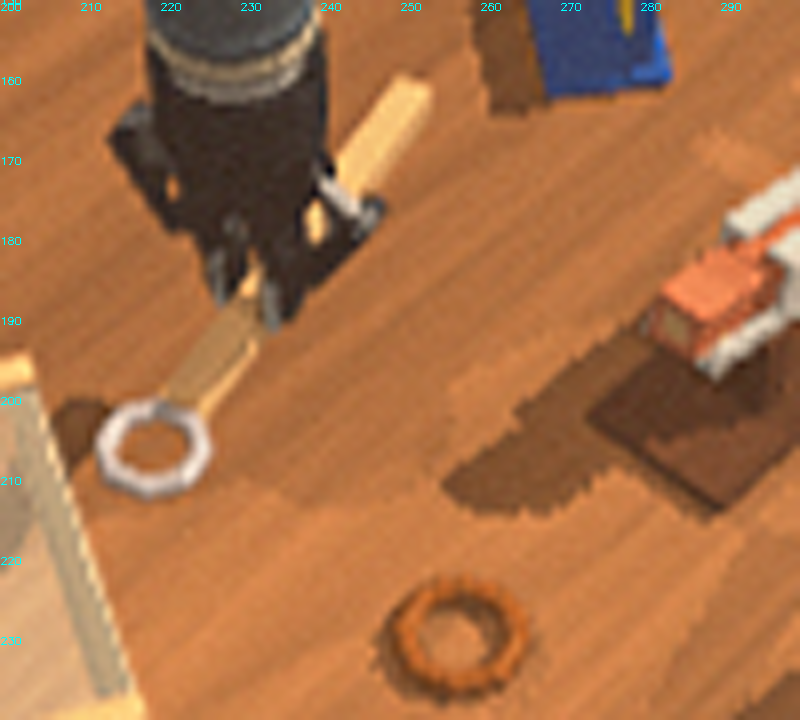

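Emit:
servo_tool(
  commands=[0, 0, 0, 0.0012, -0.0082, 0.0094, -1, 0, 0, 0, 0.0012, -0.0082, 0.0094, -1, 0, 0, 0, 0.0012, -0.0082, 0.0094, -1, 0, 0, 0, 0.0012, -0.0082, 0.0094, -1, 0.002, 0.037, 0, 0, 0, 0, -1, 0.002, 0.037, 0, 0, 0, 0, -1, 0.003, 0.037, 0, 0, 0, 0, -1, 0.003, 0.037, 0, 0, 0, 0, -1, 0.003, 0.037, 0, 0, 0, 0, -1, 0.003, 0.037, 0, 0, 0, 0, -1, 0, 0, 0, 0, 0, 0, -1, 0, 0, 0, 0, 0, 0, -1],
)

```text
t: 26.63
tcp_pos: [0.5673, -0.0229, 0.1739]
tool_rot: [0.704, 0.703, -0.076, 0.07]
force: [-0.2, 0.0, -1.7]
finger_gap: 0.208
gripper_force: 69.1
```

```bash
python3 -c "
from H import *
tc(); plan(tubeP(-223,0,17),tubeR()*R.from_euler('x',np.pi),'tr')"
```

```text
26.63 tube xyz mm [-223.5    1.9   52.4] rot deg [ 0.51  0.19 -0.15] F(tube) [ 0.4  0.2 -1.7] gap mm 17.7 69.1
tr turn [-0.0014 -0.0005  0.0004] rows 0.1 | shift [0.001  0.0038 0.0709] rows 0.9
```

Emit:
servo_tool(
  commands=[0.001, 0.004, 0.02, -0.0014, -0.0005, 0, -1, 0, 0, 0.025, 0, 0, 0, -1, 0, 0, 0.024, 0, 0, 0, -1, 0, 0, 0, 0, 0, 0, -1, 0, 0, 0, 0, 0, 0, -1],
)

```text
t: 27.05
tcp_pos: [0.568, -0.0296, 0.141]
tool_rot: [0.703, 0.703, -0.074, 0.074]
force: [-0.7, 0.6, -1.8]
finger_gap: 0.206
gripper_force: 69.1
```

```bash
python3 -c "
from H import *
tc(); s=manip.sense(); r=R.from_quat(s['tool_rot'])
S,T=shots(); c=lambda s,x,y,w,h,f: cv2.resize(s['img'][y:y+h,x:x+w,::-1],None,fx=f,fy=f,interpolation=cv2.INTER_CUBIC)
cv2.imwrite('pics/p6.png',np.hstack([c(S,230,165,50,60,8),c(T,205,165,45,60,8)]))
for d in(-92,60,148): print(d,[proj(q,s['tcp_pos']+r.apply([d/1e3,0,-.01])).round(1).tolist() for q in(S,T)])
"
```

```text
27.05 tube xyz mm [-223.3    1.2   18.9] rot deg [ 0.03  0.01 -0.13] F(tube) [ 1.   0.7 -1.6] gap mm 17.5 69.1
-92 [[[237.0, 220.9]], [[289.4, 183.6]]]
60 [[[265.3, 200.9]], [[252.5, 183.7]]]
148 [[[280.2, 190.3]], [[231.7, 183.8]]]
```

View pics/p6.png

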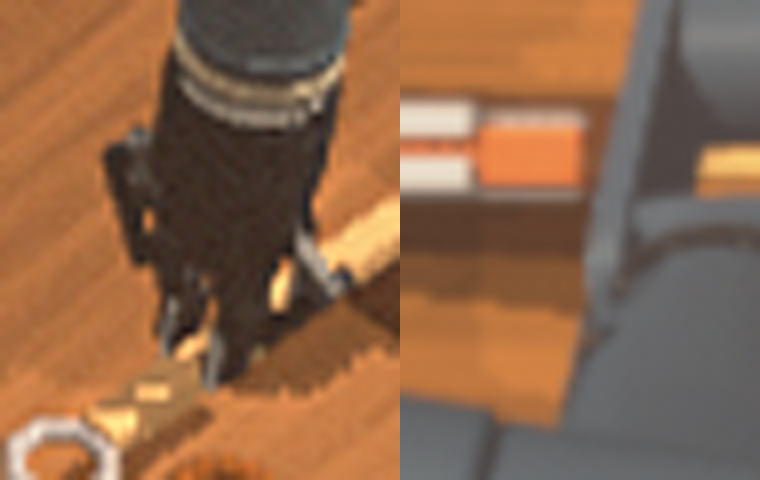

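Emit:
servo_tool(
  commands=[0.012, 0.002, 0.002, 0, 0, 0, -1, 0.012, 0, 0.001, 0, 0, 0, -1, 0.012, 0, 0, 0, 0, 0, -1, 0.012, 0, 0, 0, 0, 0, -1, 0, 0, 0, 0, 0, 0, -1, 0, 0, 0, 0, 0, 0, -1],
)

```text
t: 27.65
tcp_pos: [0.5713, -0.0059, 0.1359]
tool_rot: [0.703, 0.703, -0.073, 0.076]
force: [0.3, -0.4, -0.5]
finger_gap: 0.208
gripper_force: 69.1
```

```bash
cat >> H.py <<'E'
def reds(T):
    "u positions of cedar and of cushion red along the slot in the top view; tube x of each slot pixel"
    xs=np.arange(-60,196,2.); uv=proj(T,[tubeP(x,0,33) for x in xs]).round().astype(int)
    px=T["img"][uv[:,1]-0,uv[:,0]].astype(int); px2=T["img"][uv[:,1]+1,uv[:,0]].astype(int)
    out=""
    for x,a,b in zip(xs,px,px2):
        k=a if (a[0]-a[1])>(b[0]-b[1]) else b
        out+= "R" if k[0]>1.9*k[1]+20 and k[0]-k[1]>50 and k[1]<100 else "c" if k[0]-k[1]>55 else "."
    return out
E
python3 -c "
from H import *
tc(); S,T=shots(); print(reds(T)); print(reds(S))"
```

```text
27.65 tube xyz mm [-199.    -2.    18.9] rot deg [-0.26 -0.03 -0.18] F(tube) [-0.3 -0.3 -0.6] gap mm 17.6 69.1
........cccccccccccccccccccccccccccccccccccccccccccccccccc......................................................cccccccRRcc.....
...cccccccccccccccccccccccccccccccccccccccccccccccccccccccc.............................................ccccRRRRRRRccRRRRRRRRRcR
```

Emit:
servo_tool(
  commands=[0.016, -0.002, 0.001, 0, 0, 0, -1, 0.016, 0, 0.001, 0, 0, 0, -1, 0.016, 0, 0, 0, 0, 0, -1, 0.016, 0, 0, 0, 0, 0, -1, 0.016, 0, 0, 0, 0, 0, -1, 0.016, 0, 0, 0, 0, 0, -1, 0.016, 0, 0, 0, 0, 0, -1, 0, 0, 0, 0, 0, 0, -1],
)

```text
t: 28.42
tcp_pos: [0.5698, 0.0499, 0.1227]
tool_rot: [0.703, 0.704, -0.073, 0.075]
force: [-0.6, -1.0, 0.2]
finger_gap: 0.212
gripper_force: 69.1
```

```bash
python3 -c "
from H import *
tc(); S,T=shots(); print(reds(T)); print(reds(S))"
```

```text
28.42 tube xyz mm [-141.7   -0.4   17.5] rot deg [-0.2   0.01 -0.21] F(tube) [-1.   0.5 -0.1] gap mm 18.0 69.1
c.........................................ccccccccccccccccccccccccccccccccccccccccccc...........................cccccccRRcc.....
.............................ccccccccccccccccccccccccccccRRccccccccccccccccccccccccccc..................ccccRRRcRRRccRRRRRRRRRcR
```

Emit:
servo_tool(
  commands=[0.016, 0, 0, 0, 0, 0, -1, 0.016, 0, 0, 0, 0, 0, -1, 0.016, 0, 0, 0, 0, 0, -1, 0.016, 0, 0, 0, 0, 0, -1, 0.016, 0, 0, 0, 0, 0, -1, 0, 0, 0, 0, 0, 0, -1],
)

```text
t: 29.02
tcp_pos: [0.5702, 0.0889, 0.1144]
tool_rot: [0.703, 0.704, -0.073, 0.075]
force: [-0.7, -1.0, -2.5]
finger_gap: 0.209
gripper_force: 69.1
```

```bash
python3 -c "
from H import *
tc(); S,T=shots(); print(reds(T)); print(reds(S))"
```

```text
29.02 tube xyz mm [-101.8   -0.6   17.6] rot deg [-0.25  0.01 -0.19] F(tube) [-0.4  0.7 -2.6] gap mm 17.7 69.1
................................................................ccccccccccccccccccccccccccccccccccccccccc.......cccccccRRcc.....
....cccc.....................ccccccccccccccccc..cccc.RRRcccccccccccccccccccccRRcccccccccccccccccccccccccccccRRRcRRRcccRRRRRRRRcR
```

Emit:
servo_tool(
  commands=[0.008, 0, 0, 0, 0, 0, -1, 0.008, 0, 0, 0, 0, 0, -1, 0.008, 0, 0, 0, 0, 0, -1, 0.008, 0, 0, 0, 0, 0, -1, 0.008, 0, 0, 0, 0, 0, -1, 0.008, 0, 0, 0, 0, 0, -1, 0, 0, 0, 0, 0, 0, -1],
)

```text
t: 29.7
tcp_pos: [0.5704, 0.1112, 0.1097]
tool_rot: [0.703, 0.703, -0.073, 0.076]
force: [0.3, -0.7, -1.5]
finger_gap: 0.209
gripper_force: 69.1
```

```bash
python3 -c "
from H import *
tc(); S,T=shots(); print(reds(T)); print(reds(S))"
```

```text
29.7 tube xyz mm [-79.   -0.8  17.6] rot deg [-0.25 -0.03 -0.14] F(tube) [-0.4 -0.3 -1.6] gap mm 17.7 69.1
..............................................................................cccccccccccccccccccccccccccccccccccccccccRRcc.....
.................ccc...cc..............ccccccc..cccc.ccc.cccccccccccccccccccccccccccccccccccccccccccccccccccccccRRRcccRRRRRRRRcR
```

Emit:
servo_tool(
  commands=[0.006, 0, 0, 0, 0, 0, -1, 0.006, 0, 0, 0, 0, 0, -1, 0, 0, 0, 0, 0, 0, -1],
)

```text
t: 30.05
tcp_pos: [0.5705, 0.1151, 0.1089]
tool_rot: [0.703, 0.703, -0.074, 0.077]
force: [-0.1, -4.7, 0.6]
finger_gap: 0.21
gripper_force: 69.2
```

```bash
python3 -c "
from H import *
tc(); S,T=shots(); print(reds(T)); print(reds(S))"
```

```text
30.05 tube xyz mm [-75.   -0.9  17.7] rot deg [-0.23 -0.19 -0.14] F(tube) [-4.7  0.1 -0.4] gap mm 17.9 69.2
................................................................................cccccccccccccccccccccccccccccccccccccccccRRccc..
....................ccccc.cccc.............ccc..cccccccc.cccccccccccccccccccccccccccccccccccccccccccccccccccccccccccccRRRRRRRRRR
```

Emit:
servo_tool(
  commands=[0.006, 0, 0, 0, 0, 0, -1, 0.006, 0, 0, 0, 0, 0, -1, 0.006, 0, 0, 0, 0, 0, -1, 0, 0, 0, 0, 0, 0, -1],
)

```text
t: 30.48
tcp_pos: [0.5706, 0.124, 0.1071]
tool_rot: [0.703, 0.703, -0.074, 0.076]
force: [0.8, -5.2, 1.2]
finger_gap: 0.209
gripper_force: 69.2
```

```bash
python3 -c "
from H import *
tc()"
```

```text
30.48 tube xyz mm [-65.9  -0.9  17.7] rot deg [-0.24 -0.17 -0.12] F(tube) [-5.3 -0.8  0.1] gap mm 17.8 69.2
```

Emit:
servo_tool(
  commands=[0.006, 0, 0, 0, 0, 0, -1, 0.006, 0, 0, 0, 0, 0, -1, 0, 0, 0, 0, 0, 0, -1],
)

```text
t: 30.73
tcp_pos: [0.5707, 0.1253, 0.1069]
tool_rot: [0.702, 0.704, -0.078, 0.079]
force: [-0.6, -19.3, 4.4]
finger_gap: 0.207
gripper_force: 69.3
```

```bash
python3 -c "
from H import *
tc(); S,T=shots(); print(reds(T)); print(reds(S))"
```

```text
30.73 tube xyz mm [-64.6  -1.1  17.8] rot deg [-0.16 -0.68 -0.27] F(tube) [-19.8   0.5   0.3] gap mm 17.6 69.3
.........................................................................................cccccccccccccccccccccccccccccccccccccRR
c............................c....cc.............ccccccc.ccccccccc.cc...cccccccccccccccccccccccccRRRccccccccccccccccccRRRRRRRRcR
```

Emit:
servo_tool(
  commands=[-0.006, 0, 0, 0, 0, 0, -1, -0.012, 0, 0, 0, 0, 0, -1, -0.02, 0, 0, 0, 0, 0, -1, -0.03, 0, 0, 0, 0, 0, -1, -0.03, 0, 0, 0, 0, 0, -1, -0.03, 0, 0, 0, 0, 0, -1, -0.04, 0, 0, 0, 0, 0, -1, -0.04, 0, 0, 0, 0, 0, -1, -0.04, 0, 0, 0, 0, 0, -1, -0.04, 0, 0, 0, 0, 0, -1, -0.04, 0, 0, 0, 0, 0, -1, -0.02, 0, 0, 0, 0, 0, -1],
)

```text
t: 31.83
tcp_pos: [0.5706, -0.041, 0.1424]
tool_rot: [0.704, 0.702, -0.073, 0.076]
force: [0.7, 0.5, -1.8]
finger_gap: 0.21
gripper_force: 69.1
```

```bash
python3 -c "
from H import *
tc(); s=manip.sense(); q=s['q'];print(q.round(4),s['tool_rot'].round(4),s['tcp_pos'])
S,T=shots(); print(reds(T)); print(reds(S))
M=R.from_euler('z',q[0])*R.from_euler('y',q[1]+q[2])*R.from_euler('z',q[3])*R.from_euler('y',q[4])*R.from_euler('z',q[5])
print((M.inv()*R.from_quat(s['tool_rot'])).as_rotvec())
M=R.from_euler('z',q[0])*R.from_euler('y',q[1]+q[2]+q[3])
print('cols',M.inv().apply(R.from_quat(s['tool_rot']).as_matrix()[:,2]), R.from_quat(s['tool_rot']).as_matrix()[:,2])
"
```

```text
31.83 tube xyz mm [-234.6   -1.4   17.9] rot deg [-0.3  -0.03 -0.  ] F(tube) [ 0.9 -0.7 -1.6] gap mm 17.9 69.1
[-0.1592  0.5815  1.6607 -0.2703  0.879   0.014 ] [ 0.704   0.7024 -0.0726  0.0761] [ 0.57058558 -0.04096987  0.14240035]
.......................................................................cccccccccccccccccccccccccccccccccccccccccccccccccccccccRR
..............................................................cccc.cc...ccccccccccccccccccccccccccccccccccccccccccccccRRRRRRRRcR
[-2.18691043e-16  9.24860800e-17  1.57079633e+00]
cols [ 0.88553287 -0.20566164  0.41657512] [ 0.00469664 -0.20904826 -0.97789405]
```

```bash
cat > K.py <<'E'
from H import *
D_=[([9.88504308e-01,5.28442163e-01,1.43390687,0,1.18139888,-.17851],[.24514085,.57413812,.23034692]),
([-6.6514e-02,6.21262e-01,1.24992,9.4e-5,1.270353,1.1953],[.68853903,.0654076,.2307383]),
([-.1592,.5815,1.6607,-.2703,.879,.014],[.57058558,-.04096987,.14240035])]
Ry=lambda a:R.from_euler('y',a); Rz=lambda a:R.from_euler('z',a)
def fk(q,p):
    d,h,L1,L2,w,e=p
    v=np.array([0,d,h])+Ry(q[1]).apply([0,0,L1])+Ry(q[1]+q[2]).apply([e,0,L2]+Rz(q[3]).apply(Ry(q[4]).apply([0,0,w])))
    return Rz(q[0]).apply(v)
def fkR(q): return Rz(q[0])*Ry(q[1]+q[2])*Rz(q[3])*Ry(q[4])*Rz(q[5]+np.pi/2)
E
python3 -c "
from K import *
f=lambda p:np.concatenate([fk(q,p)-x for q,x in D_])
for x0 in ([.11,.3,.4,.4,.25,0],[.1,.2,.5,.5,.3,0]):
  r=least_squares(f,x0); print(r.x.round(4),(r.fun*1e3).round(1))
"
```

```text
[0.111  0.2742 0.588  0.3917 0.2966 0.1141] [-0. -0. -0.  0. -0.  0.  0.  0.  0.]
[0.111  0.2742 0.588  0.3917 0.2966 0.1141] [-0. -0. -0.  0. -0.  0.  0.  0.  0.]
```

```bash
cat >> K.py <<'E'
P=[0.111,0.2742,0.588,0.3917,0.2966,0.1141]
lo=np.array([-3.08,-.75,.22,-1.43,0,-2.85]);hi=np.array([3.08,2.2,2.44,4.57,2.65,2.85])
def ik(pos,rot,q0):
    f=lambda q:np.r_[(fk(q,P)-pos)*5,(fkR(q).inv()*rot).as_rotvec()]
    return least_squares(f,np.clip(q0,lo+.01,hi-.01),bounds=(lo,hi))
EYE=.092
def hang(ex,ez,phi,ey=0,yaw=0):
    c,s=np.cos(phi),np.sin(phi)
    m=np.array([[-s,0,c],[0,1,0],[-c,0,-s]])
    rot=cupR()*R.from_euler('z',yaw)*R.from_matrix(m)
    return cupP(ex,ey,ez)+rot.apply([EYE,0,0]),rot
E
python3 -c "
from K import *
for ex,ez in((-35,330),(0,284)):
  for yaw in (0,):
    for deg in(0,10,20,30,40,50,60,70):
      p,r=hang(ex,ez,np.radians(deg),0,yaw); best=[]
      for q4 in(0,-1,1,3.1,2,4.2):
        for q2,q3 in((.5,1.5),(0,2.2),(.9,1.)):
          o=ik(p,r,[-.7,q2,q3,q4,.8,-1.6 if q4<1.6 else 1.5])
          if o.cost<1e-7: best.append(tuple(o.x.round(2)))
      print(ex,ez,deg,p.round(3),sorted(set(best))[:4])
"
```

```text
-35 330 0 [ 0.526 -0.338  0.238] [(np.float64(-0.97), np.float64(0.97), np.float64(2.33), np.float64(2.68), np.float64(1.71), np.float64(1.5))]
-35 330 10 [ 0.512 -0.33   0.239] [(np.float64(-0.98), np.float64(0.81), np.float64(2.37), np.float64(2.67), np.float64(1.43), np.float64(1.55))]
-35 330 20 [ 0.498 -0.323  0.244] [(np.float64(-0.99), np.float64(0.63), np.float64(2.35), np.float64(2.63), np.float64(1.08), np.float64(1.65))]
-35 330 30 [ 0.486 -0.316  0.25 ] [(np.float64(-0.98), np.float64(0.45), np.float64(2.29), np.float64(2.5), np.float64(0.7), np.float64(1.84))]
-35 330 40 [ 0.474 -0.309  0.26 ] [(np.float64(-0.95), np.float64(0.31), np.float64(2.2), np.float64(2.07), np.float64(0.38), np.float64(2.31))]
-35 330 50 [ 0.464 -0.304  0.271] []
-35 330 60 [ 0.456 -0.299  0.284] [(np.float64(-0.89), np.float64(0.2), np.float64(1.95), np.float64(0.37), np.float64(0.53), np.float64(-2.22))]
-35 330 70 [ 0.45  -0.296  0.299] [(np.float64(-0.85), np.float64(0.21), np.float64(1.81), np.float64(0.16), np.float64(0.8), np.float64(-2.0))]
0 284 0 [ 0.556 -0.356  0.192] [(np.float64(-0.
[... 292 characters left out ...]
 np.float64(0.76), np.float64(2.28), np.float64(2.7), np.float64(1.13), np.float64(1.62))]
0 284 30 [ 0.516 -0.333  0.204] [(np.float64(-0.93), np.float64(0.6), np.float64(2.24), np.float64(2.62), np.float64(0.77), np.float64(1.75))]
0 284 40 [ 0.505 -0.326  0.214] [(np.float64(-0.91), np.float64(0.46), np.float64(2.16), np.float64(2.35), np.float64(0.43), np.float64(2.05))]
0 284 50 [ 0.495 -0.321  0.225] []
0 284 60 [ 0.487 -0.316  0.238] [(np.float64(-0.86), np.float64(0.32), np.float64(1.93), np.float64(0.43), np.float64(0.42), np.float64(-2.26))]
0 284 70 [ 0.481 -0.313  0.253] [(np.float64(-0.83), np.float64(0.32), np.float64(1.8), np.float64(0.17), np.float64(0.7), np.float64(-1.99))]
```

```bash
cat >> K.py <<'E'
def twist(Ta,Tb,n):
    """constant row (shift then turn) repeated n times from Ta to Tb"""
    (pa,ra),(pb,rb)=Ta,Tb; w=(ra.inv()*rb).as_rotvec()/n; r=R.from_rotvec(w)
    A=np.zeros((3,3)); c=ra
    for k in range(n): A+=c.as_matrix(); c=c*r
    return np.linalg.solve(A,pb-pa),w
def chk(p,r):
    pts=p+r.apply(np.array([[x,0,0] for x in np.linspace(-.12,.15,10)]+[[a,b,-z] for z in(.075,.14,.2) for a in(-.04,.04) for b in(-.04,.04)]))
    c=cupR().inv().apply(pts-[CUP[0],CUP[1],0])
    inc=((c[:,0]>-.10)&(abs(c[:,1])<.12)&(c[:,2]>.31)).any()
    return pts[:,2].min().round(3),np.hypot(pts[:,0],pts[:,1]).min().round(3),inc
E
python3 -c "
from K import *
q0=manip.sense()['q']
p1=np.array([.50,-.05,.36]); o=ik(p1,down(np.pi/2),q0); qa=o.x; print('lift',qa.round(2),o.cost)
for ex,ez,deg in((-110,325,10),(-80,330,30),(-110,340,30),(-60,320,0)):
  p,r=hang(ex,ez,np.radians(deg)); g=ik(p,r,[-.98,.5,2.3,2.6,.9,1.6]); qg=g.x; print('goal',ex,ez,deg,qg.round(2),g.cost,p.round(3))
  if g.cost>1e-7: continue
  for t in np.linspace(0,1,9):
    q=qa+(qg-qa)*t; x=fk(q,P); rr=fkR(q); w=x-rr.apply([0,0,.2966]); print('  ',round(t,2),x.round(3),'toolz',rr.as_matrix()[:,2].round(2),'toolx',rr.as_matrix()[:,0].round(2),chk(x,rr))
" | head -40
```

```text
lift [-0.32  0.22  1.55  0.    1.37 -0.32] 4.581938849089631e-28
goal -110 325 10 [-1.14  0.74  2.44  2.45  1.32  1.56] 0.023040398496729446 [ 0.446 -0.294  0.234]
goal -80 330 30 [-1.05  0.44  2.41  2.47  0.8   1.78] 5.650141603860151e-29 [ 0.446 -0.294  0.25 ]
   0.0 [ 0.5  -0.05  0.36] toolz [ 0.  0. -1.] toolx [-0.  1.  0.] (np.float64(0.36), np.float64(0.46), np.False_)
   0.12 [ 0.503 -0.005  0.323] toolz [ 0.07  0.29 -0.96] toolx [0.42 0.86 0.29] (np.float64(0.288), np.float64(0.443), np.False_)
   0.25 [0.52  0.024 0.312] toolz [ 0.22  0.5  -0.84] toolx [0.76 0.44 0.47] (np.float64(0.256), np.float64(0.426), np.False_)
   0.38 [0.547 0.025 0.317] toolz [ 0.43  0.59 -0.68] toolx [ 0.89 -0.13  0.44] (np.float64(0.263), np.float64(0.423), np.False_)
   0.5 [ 0.574 -0.008  0.325] toolz [ 0.65  0.55 -0.53] toolx [ 0.72 -0.66  0.2 ] (np.float64(0.301), np.float64(0.421), np.False_)
   0.62 [ 0.587 -0.07   0.327] toolz [ 0.83  0.38 -0.42] toolx [ 0.33 -0.93 -0.19] (np.float64(0.299), np.float64(0.404), np.False_)
   0.75 [ 0.573 -0.15   0.316] toolz [ 0.92  0.11 -0.38] toolx [-0.13 
[... 961 characters left out ...]
1  0.29] (np.float64(0.263), np.float64(0.399), np.False_)
   0.5 [0.544 0.079 0.322] toolz [ 0.41  0.91 -0.1 ] toolx [ 0.91 -0.42 -0.03] (np.float64(0.288), np.float64(0.432), np.False_)
   0.62 [0.587 0.008 0.333] toolz [0.71 0.7  0.11] toolx [ 0.67 -0.61 -0.43] (np.float64(0.259), np.float64(0.42), np.False_)
   0.75 [ 0.604 -0.099  0.32 ] toolz [0.92 0.34 0.19] toolx [ 0.36 -0.55 -0.76] (np.float64(0.207), np.float64(0.415), np.False_)
   0.88 [ 0.578 -0.219  0.282] toolz [ 0.99 -0.09  0.14] toolx [ 0.11 -0.3  -0.95] (np.float64(0.14), np.float64(0.411), np.False_)
   1.0 [ 0.504 -0.326  0.228] toolz [ 0.87 -0.49  0.  ] toolx [ 0.  0. -1.] (np.float64(0.078), np.float64(0.399), np.True_)
```

```bash
cat >> K.py <<'E'
def legs(q0,vias,show=True):
    """vias: list of (name,pos,rot,n). simulate rows with local IK."""
    T0=(fk(q0,P),fkR(q0)); q=np.array(q0)
    for name,pos,rot,n in vias:
        sh,w=twist(T0,(pos,rot),n); p,r=T0; bad=0; zs=[]
        for k in range(n):
            p=p+r.apply(sh); r=r*R.from_rotvec(w); o=ik(p,r,q); dq=abs(o.x-q).max(); q=o.x; bad=max(bad,o.cost); zs.append((*chk(p,r),round(dq*12,2)))
        print(name,n,"row",(sh/.5).round(4),(w/2/np.pi).round(4),"mm/row",round(np.linalg.norm(sh)*1e3,1),"deg",round(np.degrees(np.linalg.norm(w)),1),"cost",bad,"zmin",min(z[0] for z in zs),"rmin",min(z[1] for z in zs),"cup",any(z[2] for z in zs),"qd",max(z[3] for z in zs),"q",q.round(2))
        T0=(pos,rot)
    return q
E
cat > L.py <<'E'
from K import *
q0=manip.sense()['q']
L=ik(np.array([.50,-.05,.36]),down(np.pi/2),q0).x
g1p,g1r=hang(-62,272,0); G1=ik(g1p,g1r,[-1.01,1.05,2.4,2.63,1.84,1.42])
v2r=R.from_euler('z',.1)*R.from_matrix([[0,0,1],[0,1,0],[-1,0,0]]); V2=ik(np.array([.52,-.14,.185]),v2r,[-.6,1.,2.3,2.7,1.8,1.4])
print('G1',G1.x.round(2),G1.cost,g1p,'V2',V2.x.round(2),V2.cost)
V2=V2.x
vi=[('lift',fk(L,P),fkR(L),6)]
for t in(.33,.67,1): q=L+(V2-L)*t; vi.append((f'j{t}',fk(q,P),fkR(q),12))
vi.append(('G1',g1p,g1r,12)); g2p,g2r=hang(-62,314,0); vi.append(('G2',g2p,g2r,4))
legs(q0,vi)
for n,p,r,_ in vi: print(n,p.round(3),r.as_quat().round(3))
E
python3 L.py
```

```text
G1 [-1.01  1.2   2.37  2.61  1.94  1.36] 9.931606754314798e-21 [ 0.50219915 -0.32503841  0.18      ] V2 [-1.05  1.24  2.43  1.94  1.78  1.08] 4.479898571865135e-29
lift 6 row [-0.0121 -0.0233 -0.0718] [ 0.0001  0.0056 -0.0001] mm/row 38.2 deg 2.0 cost 1.942948931019074e-18 zmin 0.153 rmin 0.46 cup False qd 1.13 q [-0.32  0.22  1.55  0.    1.37 -0.32]
j0.33 12 row [ 0.0057 -0.0111  0.0304] [0.0082 0.0101 0.0124] mm/row 16.4 deg 6.5 cost 2.6861552631433815e-17 zmin 0.195 rmin 0.328 cup False qd 0.76 q [-0.56  0.56  1.84  0.64  1.5   0.14]
j0.67 12 row [ 0.0118 -0.0029 -0.0027] [0.0097 0.009  0.0138] mm/row 6.2 deg 6.9 cost 2.4014636182491377e-16 zmin 0.176 rmin 0.328 cup False qd 0.73 q [-0.81  0.91  2.14  1.3   1.64  0.61]
j1 12 row [ 0.0246 -0.0211 -0.0175] [0.0109 0.007  0.0125] mm/row 18.4 deg 6.5 cost 9.075595242721793e-18 zmin 0.035 rmin 0.339 cup False qd 0.67 q [-1.05  1.24  2.43  1.94  1.78  1.08]
G1 12 row [ 0.0008 -0.0314  0.0027] [ 0.0081 -0.      0.    ] mm/row 15.7 deg 2.9 cost 2.2236787137895025e-29 zmin 0.03 rmin 0.345 cup False qd 0.68 q [-1.01  1.2   2.37  2.61  1.94  1.36]
G2 4 row [-0.021  0.     0.   ] [0. 0. 0.] mm/row 10.5 deg 0.0 cost 7.40902001152159e-19 zmin 0.041 rmin 0.397 cup True qd 0.39 q [-1.01  1.07  2.4   2.62  1.86  1.41]
lift [ 0.5  -0.05  0.36] [0.707 0.707 0.    0.   ]
j0.33 [0.432 0.067 0.232] [ 0.857  0.247  0.046 -0.451]
j0.67 [0.496 0.052 0.251] [ 0.596 -0.348  0.003 -0.724]
j1 [ 0.52  -0.14   0.185] [ 0.035 -0.706 -0.035 -0.706]
G1 [ 0.502 -0.325  0.18 ] [ 0.18   0.684 -0.18   0.684]
G2 [ 0.502 -0.325  0.222] [ 0.18   0.684 -0.18   0.684]
```

Emit:
servo_tool(
  commands=[-0.0121, -0.0233, -0.0718, 0.0001, 0.0056, -0.0001, -1, -0.0121, -0.0233, -0.0718, 0.0001, 0.0056, -0.0001, -1, -0.0121, -0.0233, -0.0718, 0.0001, 0.0056, -0.0001, -1, -0.0121, -0.0233, -0.0718, 0.0001, 0.0056, -0.0001, -1, -0.0121, -0.0233, -0.0718, 0.0001, 0.0056, -0.0001, -1, -0.0121, -0.0233, -0.0718, 0.0001, 0.0056, -0.0001, -1, 0, 0, 0, 0, 0, 0, -1, 0, 0, 0, 0, 0, 0, -1],
)

```text
t: 32.6
tcp_pos: [0.5006, -0.0485, 0.3618]
tool_rot: [0.706, 0.708, 0.002, 0.002]
force: [0.5, 1.6, -1.4]
finger_gap: 0.206
gripper_force: 69.2
```

```bash
python3 -c "
from K import *
s=manip.sense(); q=s['q']; print(s['t'],q.round(3),((fk(q,P)-s['tcp_pos'])*1e3).round(2),s['finger_gap'],s['gripper_force'])
S,T=shots(); print(reds(T))
import L" | grep -v '^lift\|^j1 \[\|^G'
```

```text
32.6 [-3.200e-01  2.190e-01  1.552e+00  1.000e-03  1.365e+00 -3.230e-01] [-0.   0.   0.1] 0.20624565824602736 69.20259475708008
.....................................................................cccccccccccccccccccccccccccccccccccccccccccccccccccccccccRR
j0.33 12 row [ 0.0057 -0.0111  0.0304] [0.0082 0.0101 0.0124] mm/row 16.4 deg 6.5 cost 2.6855230704235595e-17 zmin 0.195 rmin 0.328 cup False qd 0.76 q [-0.56  0.56  1.84  0.64  1.5   0.14]
j0.67 12 row [ 0.0118 -0.0029 -0.0027] [0.0097 0.009  0.0138] mm/row 6.2 deg 6.9 cost 2.401071318674135e-16 zmin 0.176 rmin 0.328 cup False qd 0.73 q [-0.81  0.91  2.14  1.3   1.64  0.61]
j1 12 row [ 0.0246 -0.0211 -0.0175] [0.0109 0.007  0.0125] mm/row 18.4 deg 6.5 cost 9.07454047065057e-18 zmin 0.035 rmin 0.339 cup False qd 0.67 q [-1.05  1.24  2.43  1.94  1.78  1.08]
j0.33 [0.432 0.067 0.232] [ 0.857  0.247  0.046 -0.451]
j0.67 [0.496 0.052 0.251] [ 0.596 -0.348  0.003 -0.724]
```

Emit:
servo_tool(
  commands=[0.0057, -0.0111, 0.0304, 0.0082, 0.0101, 0.0124, -1, 0.0057, -0.0111, 0.0304, 0.0082, 0.0101, 0.0124, -1, 0.0057, -0.0111, 0.0304, 0.0082, 0.0101, 0.0124, -1, 0.0057, -0.0111, 0.0304, 0.0082, 0.0101, 0.0124, -1, 0.0057, -0.0111, 0.0304, 0.0082, 0.0101, 0.0124, -1, 0.0057, -0.0111, 0.0304, 0.0082, 0.0101, 0.0124, -1, 0.0057, -0.0111, 0.0304, 0.0082, 0.0101, 0.0124, -1, 0.0057, -0.0111, 0.0304, 0.0082, 0.0101, 0.0124, -1, 0.0057, -0.0111, 0.0304, 0.0082, 0.0101, 0.0124, -1, 0.0057, -0.0111, 0.0304, 0.0082, 0.0101, 0.0124, -1, 0.0057, -0.0111, 0.0304, 0.0082, 0.0101, 0.0124, -1, 0.0057, -0.0111, 0.0304, 0.0082, 0.0101, 0.0124, -1],
)

```text
t: 33.7
tcp_pos: [0.4312, 0.0698, 0.2293]
tool_rot: [0.856, 0.244, 0.045, -0.454]
force: [-0.4, -0.5, -2.3]
finger_gap: 0.209
gripper_force: 69.2
```

Emit:
servo_tool(
  commands=[0.0118, -0.0029, -0.0027, 0.0097, 0.009, 0.0138, -1, 0.0118, -0.0029, -0.0027, 0.0097, 0.009, 0.0138, -1, 0.0118, -0.0029, -0.0027, 0.0097, 0.009, 0.0138, -1, 0.0118, -0.0029, -0.0027, 0.0097, 0.009, 0.0138, -1, 0.0118, -0.0029, -0.0027, 0.0097, 0.009, 0.0138, -1, 0.0118, -0.0029, -0.0027, 0.0097, 0.009, 0.0138, -1, 0.0118, -0.0029, -0.0027, 0.0097, 0.009, 0.0138, -1, 0.0118, -0.0029, -0.0027, 0.0097, 0.009, 0.0138, -1, 0.0118, -0.0029, -0.0027, 0.0097, 0.009, 0.0138, -1, 0.0118, -0.0029, -0.0027, 0.0097, 0.009, 0.0138, -1, 0.0118, -0.0029, -0.0027, 0.0097, 0.009, 0.0138, -1, 0.0118, -0.0029, -0.0027, 0.0097, 0.009, 0.0138, -1],
)

```text
t: 34.7
tcp_pos: [0.4964, 0.054, 0.248]
tool_rot: [-0.593, 0.351, -0.001, 0.724]
force: [0.1, 0.4, -1.3]
finger_gap: 0.205
gripper_force: 69.3
```

```bash
cat > M.py <<'E'
from K import *
s=manip.sense(); q=s['q']; print(s['t'],q.round(3),s['tcp_pos'].round(3),s['finger_gap'].round(3),round(s['gripper_force'],1),s['force'].round(1))
v2r=R.from_euler('z',.1)*R.from_matrix([[0,0,1],[0,1,0],[-1,0,0]]); v2=np.array([.52,-.14,.185])
g1p,g1r=hang(-62,272,0); g2p,g2r=hang(-62,314,0)
vi=[('j1',v2,v2r,12),('G1',g1p,g1r,12),('G2',g2p,g2r,4)]
import sys
legs(q,vi[int(sys.argv[1]):])
E
python3 M.py 0
```

```text
Traceback (most recent call last):
  File "M.py", line 2, in <module>
    s=manip.sense(); q=s['q']; print(s['t'],q.round(3),s['tcp_pos'].round(3),s['finger_gap'].round(3),round(s['gripper_force'],1),s['force'].round(1))
                                                                             ^^^^^^^^^^^^^^^^^^^^^
AttributeError: 'float' object has no attribute 'round'
```

```bash
sed -i "s/s\['finger_gap'\].round(3)/round(s['finger_gap'],3)/" M.py; python3 M.py 0
```

```text
34.7 [-0.809  0.915  2.147  1.302  1.642  0.61 ] [0.496 0.054 0.248] 0.205 69.3 [ 0.1  0.4 -1.3]
j1 12 row [ 0.0242 -0.0216 -0.0174] [0.0109 0.007  0.0124] mm/row 18.4 deg 6.5 cost 5.4891638800284896e-18 zmin 0.035 rmin 0.339 cup False qd 0.66 q [-1.05  1.24  2.43  1.94  1.78  1.08]
G1 12 row [ 0.0008 -0.0314  0.0027] [0.0081 0.     0.    ] mm/row 15.7 deg 2.9 cost 1.0726490899389015e-29 zmin 0.03 rmin 0.345 cup False qd 0.68 q [-1.01  1.2   2.37  2.61  1.94  1.36]
G2 4 row [-0.021  0.     0.   ] [0. 0. 0.] mm/row 10.5 deg 0.0 cost 7.408632395009493e-19 zmin 0.041 rmin 0.397 cup True qd 0.39 q [-1.01  1.07  2.4   2.62  1.86  1.41]
```

```bash
sed -i "s/v2=np.array(\[.52,-.14,.185\])/v2=np.array([.56,-.13,.19])/" M.py; python3 M.py 0
```

```text
34.7 [-0.809  0.915  2.147  1.302  1.642  0.61 ] [0.496 0.054 0.248] 0.205 69.3 [ 0.1  0.4 -1.3]
j1 12 row [ 0.0255 -0.0239 -0.0107] [0.0109 0.007  0.0124] mm/row 18.3 deg 6.5 cost 2.038575571025084e-18 zmin 0.04 rmin 0.36 cup False qd 0.88 q [-0.91  1.15  2.36  2.1   1.77  1.25]
G1 12 row [ 0.0017 -0.0342 -0.0037] [0.0081 0.     0.    ] mm/row 17.2 deg 2.9 cost 4.2808690302286266e-18 zmin 0.03 rmin 0.377 cup False qd 0.52 q [-1.01  1.2   2.37  2.61  1.94  1.36]
G2 4 row [-0.021  0.     0.   ] [0. 0. 0.] mm/row 10.5 deg 0.0 cost 7.414184388263891e-19 zmin 0.041 rmin 0.397 cup True qd 0.39 q [-1.01  1.07  2.4   2.62  1.86  1.41]
```

Emit:
servo_tool(
  commands=[0.0255, -0.0239, -0.0107, 0.0109, 0.007, 0.0124, -1, 0.0255, -0.0239, -0.0107, 0.0109, 0.007, 0.0124, -1, 0.0255, -0.0239, -0.0107, 0.0109, 0.007, 0.0124, -1, 0.0255, -0.0239, -0.0107, 0.0109, 0.007, 0.0124, -1, 0.0255, -0.0239, -0.0107, 0.0109, 0.007, 0.0124, -1, 0.0255, -0.0239, -0.0107, 0.0109, 0.007, 0.0124, -1, 0.0255, -0.0239, -0.0107, 0.0109, 0.007, 0.0124, -1, 0.0255, -0.0239, -0.0107, 0.0109, 0.007, 0.0124, -1, 0.0255, -0.0239, -0.0107, 0.0109, 0.007, 0.0124, -1, 0.0255, -0.0239, -0.0107, 0.0109, 0.007, 0.0124, -1, 0.0255, -0.0239, -0.0107, 0.0109, 0.007, 0.0124, -1, 0.0255, -0.0239, -0.0107, 0.0109, 0.007, 0.0124, -1],
)

```text
t: 35.7
tcp_pos: [0.5603, -0.1303, 0.1902]
tool_rot: [-0.034, 0.707, 0.035, 0.706]
force: [0.7, -0.2, -1.2]
finger_gap: 0.211
gripper_force: 69.3
```

```bash
python3 M.py 1; python3 -c "
from K import *
s=manip.sense(); r=R.from_quat(s['tool_rot']); S,T=shots()
print([ (n,proj(x,s['tcp_pos']+r.apply([-.092,0,0])).round(1).tolist(),proj(x,s['tcp_pos']+r.apply([.148,0,0])).round(1).tolist()) for n,x in(('S',S),('T',T))])
for x in(S,T):
  for d in manip.silhouettes(x,'rod')[:2]: print(d['conf'],d['box'],np.argwhere(d['pixels']).mean(0)[::-1])
"
```

```text
35.7 [-0.909  1.149  2.362  2.104  1.763  1.256] [ 0.56 -0.13  0.19] 0.211 69.3 [ 0.7 -0.2 -1.2]
G1 12 row [ 0.0017 -0.0342 -0.0037] [ 0.0081 -0.     -0.    ] mm/row 17.2 deg 2.9 cost 4.082601426308892e-18 zmin 0.03 rmin 0.377 cup False qd 0.51 q [-1.01  1.2   2.37  2.61  1.94  1.36]
G2 4 row [-0.021  0.     0.   ] [0. 0. 0.] mm/row 10.5 deg 0.0 cost 7.411406433383162e-19 zmin 0.041 rmin 0.397 cup True qd 0.39 q [-1.01  1.07  2.4   2.62  1.86  1.41]
[('S', [[231.2, 202.5]], [[234.5, 241.4]]), ('T', [[295.3, 181.6]], [[289.7, 189.7]])]
0.77 [226.3, 197.1, 13.7, 48.7] [232.78294574 219.16795866]
```

Emit:
servo_tool(
  commands=[0.0017, -0.0342, -0.0037, 0.0081, 0, 0, -1, 0.0017, -0.0342, -0.0037, 0.0081, 0, 0, -1, 0.0017, -0.0342, -0.0037, 0.0081, 0, 0, -1, 0.0017, -0.0342, -0.0037, 0.0081, 0, 0, -1, 0.0017, -0.0342, -0.0037, 0.0081, 0, 0, -1, 0.0017, -0.0342, -0.0037, 0.0081, 0, 0, -1, 0.0017, -0.0342, -0.0037, 0.0081, 0, 0, -1, 0.0017, -0.0342, -0.0037, 0.0081, 0, 0, -1, 0.0017, -0.0342, -0.0037, 0.0081, 0, 0, -1, 0.0017, -0.0342, -0.0037, 0.0081, 0, 0, -1, 0.0017, -0.0342, -0.0037, 0.0081, 0, 0, -1, 0.0017, -0.0342, -0.0037, 0.0081, 0, 0, -1],
)

```text
t: 36.9
tcp_pos: [0.5031, -0.3257, 0.1837]
tool_rot: [0.177, 0.682, -0.18, 0.687]
force: [-0.2, 0.2, -1.0]
finger_gap: 0.21
gripper_force: 69.3
```

```bash
cat > V.py <<'E'
from K import *
s=manip.sense(); r=R.from_quat(s['tool_rot']); S,T=shots()
E=cupR().inv().apply(s['tcp_pos']+r.apply([-EYE,0,0])-[CUP[0],CUP[1],0])*1e3
print(s['t'],'eye cup',E.round(1),'rot deg',np.degrees((hang(0,0,0)[1].inv()*r).as_rotvec()).round(2),'F',s['force'].round(1),'Fcup',cupR().inv().apply(s['force']).round(1),round(s['finger_gap'],3),round(s['gripper_force'],1))
for n,x in(('S',S),('T',T)):
    ring=s['tcp_pos']+r.apply([[-EYE+.027*np.cos(a),.027*np.sin(a),0] for a in np.linspace(0,6.28,60)]); u=proj(x,ring)
    print(n,'pred ring',u.min(0).round(1),u.max(0).round(1),'tip',proj(x,s['tcp_pos']+r.apply([.24-EYE,0,0])).round(1),'hooktip pred',proj(x,cupP(-21,0,316)).round(1))
    for d in manip.silhouettes(x,'rod')[:1]: print('  net',round(d['conf'],2),np.round(d['box'],1))
    h=x['img'].astype(int); u0=proj(x,cupP(-21,0,316))[0].round().astype(int)
    for v in range(u0[1]-9,u0[1]+10,1): print(v,' '.join('%3d/%3d'%(h[v,w,0]-h[v,w,1],h[v,w].mean()) for w in range(u0[0]-9,u0[0]+10)))
E
python3 V.py; python3 M.py 2
```

```text
36.9 eye cup [-6.160e+01  2.000e-01  2.757e+02] rot deg [-0.21 -0.45 -0.18] F [-0.2  0.2 -1. ] Fcup [-0.3  0.1 -1. ] 0.21 69.3
S pred ring [165.7 225.8] [183.  236.5] tip [[184.8 268.7]] hooktip pred [[175.1 234.6]]
  net 0.39 [180.2 262.    6.7  11.3]
226   7/116   6/122   3/133   4/126   5/129   6/129  10/142   9/144   8/151  11/149  12/167  10/162  13/153  12/146   9/138   3/132  38/154  50/170  53/177
227   5/114   4/123   5/127   8/126  11/143  11/150  12/163  15/167  11/174  13/170  12/171  12/170  10/169  14/166  13/168  11/155  28/170  50/174  52/171
228   2/107   3/115   7/128  11/140  13/163  15/170  13/172  13/173  16/173  11/161  10/152   9/153  11/161  14/164  11/166  11/165  12/170  51/171  39/156
229  10/112   4/114   9/143  13/162   9/164  12/167  11/156  12/145  10/141   7/122   3/116   3/116   7/137  10/148  10/156  11/163   9/159  46/169  20/137
230  33/145  11/141  11/161  13/166  10/167  11/158   6/125   1/104  13/117  20/129  29/136  34/140  10/120   2/120  12/152  14/162  11/161  30/157   9/123
231  40/166  15/161  10/165  10/165   9/153   8/132   8/116  29/137
[... 4751 characters left out ...]
15   2/113  -1/119  -1/128  -2/134  -1/132  -1/126  -1/123  -1/123  -1/123  -1/124  -1/123  -1/124  -1/124
196  45/163  38/154  38/150  31/140  12/118   2/116  -1/125  -2/128  -1/131  -2/128  -2/125  -2/124  -2/124  -1/123  -2/124  -2/123  -1/124  -1/124  -2/123
197  41/144  19/118  12/112   8/120   0/124  -1/131  -2/131  -2/128  -2/125  -2/124  -2/124  -1/123  -2/124  -1/124  -1/124  -1/124  -1/124  -2/124  -2/124
37.1 [-1.011  1.188  2.37   2.597  1.94   1.358] [ 0.503 -0.325  0.184] 0.207 69.3 [ 0.7  0.6 -1. ]
G2 4 row [-0.0191 -0.0004 -0.0004] [0.0003 0.0003 0.0001] mm/row 9.6 deg 0.1 cost 6.92442527598422e-19 zmin 0.043 rmin 0.397 cup True qd 0.37 q [-1.01  1.07  2.4   2.62  1.86  1.41]
```

Emit:
servo_tool(
  commands=[-0.0191, -0.0004, -0.0004, 0.0003, 0.0003, 0, -1, -0.0191, -0.0004, -0.0004, 0.0003, 0.0003, 0, -1, -0.0191, -0.0004, -0.0004, 0.0003, 0.0003, 0, -1, -0.0191, -0.0004, -0.0004, 0.0003, 0.0003, 0, -1, 0, 0, 0, 0, 0, 0, -1, 0, 0, 0, 0, 0, 0, -1, 0, 0, 0, 0, 0, 0, -1],
)

```text
t: 37.68
tcp_pos: [0.5021, -0.3254, 0.2217]
tool_rot: [0.18, 0.684, -0.181, 0.683]
force: [0.3, 0.2, -1.8]
finger_gap: 0.21
gripper_force: 69.3
```

```bash
python3 V.py | head -24 | cut -c1-170
```

```text
37.6833 eye cup [-6.190e+01 -2.000e-01  3.137e+02] rot deg [ 0.16  0.03 -0.13] F [ 0.3  0.2 -1.8] Fcup [ 0.1  0.3 -1.8] 0.21 69.3
S pred ring [163.4 218.8] [181.1 229.7] tip [[183.1 262.9]] hooktip pred [[175.1 234.6]]
226  12/159  12/160   9/135   7/138   5/123  45/162  41/165  40/165  25/156  24/158  16/160  14/159  10/164  14/158   6/139   6/125   7/118   8/124   5/117
227  12/161  12/162  13/157  11/158   6/142  22/163  19/170  18/162  11/165   6/171  12/163  13/162  11/153   9/129   8/120   8/120   7/125   2/115   3/117
228  12/161  10/164  14/163  14/165  13/163  10/163  12/174   9/165   8/169  11/170  12/164  12/154  12/188   8/154   8/124   5/121   4/119  12/129  21/135
229   8/144   9/148  11/159  11/160  10/165  10/164  10/169  18/167  15/160  21/166  24/165  25/155  15/216  11/190   7/136   7/117   4/121  40/157  43/166
230   7/110  11/116   6/125   8/126  13/195  18/187  21/172  29/165  31/172  35/170  34/168  37/165  14/168  10/180   5/129   4/109  24/146  49/169  46/170
231   5/113   8/116   4/117   5/110  11/213  20/197  34/174  34/173  36/177  31/174  29/170  32/166  
[... 1783 characters left out ...]
 50/172  48/175  48/172  50/173  53/169  52/170  39/173  38/159  33/166  24/160  11/163  11/166  19/158  32/164  41/190  49/180  49/177  49/178
244  46/169  47/165  51/171  46/169  50/167  49/174  50/169  50/170  53/177  41/167  29/159  10/158  10/161  15/160  34/170  37/194  47/181  48/180  49/180
T pred ring [341.9 193.5] [354.8 201.1] tip [[335.9 203.5]] hooktip pred [[353.7 187.8]]
179  37/148  38/151  42/157  47/168  48/171  49/172  48/173  48/172  47/172  47/172  46/172  46/171  36/168  21/166  20/165  39/169  47/172  47/173  48/168
180  35/147  35/147  36/150  41/156  47/167  47/171  47/172  47/172  48/171  48/172  46/171  41/169  24/165  17/164  29/166  44/170  47/172  47/172  47/168
```

Emit:
servo_tool(
  commands=[0, 0, 0.012, 0, 0, 0, -1, 0, 0, 0.012, 0, 0, 0, -1, 0, 0, 0.012, 0, 0, 0, -1, 0, 0, 0.012, 0, 0, 0, -1, 0, 0, 0.012, 0, 0, 0, -1, 0, 0, 0.012, 0, 0, 0, -1, 0, 0, 0.012, 0, 0, 0, -1, 0, 0, 0, 0, 0, 0, -1],
)

```text
t: 38.55
tcp_pos: [0.5392, -0.3469, 0.2227]
tool_rot: [0.179, 0.683, -0.182, 0.684]
force: [0.5, -0.5, -1.2]
finger_gap: 0.213
gripper_force: 69.3
```

```bash
python3 V.py | sed -n '1,24p' | cut -c1-160
```

```text
38.55 eye cup [-19.2  -0.6 314.7] rot deg [ 0.19 -0.12 -0.18] F [ 0.5 -0.5 -1.2] Fcup [ 0.7 -0.2 -1.2] 0.213 69.3
S pred ring [166.  229.9] [184.  240.8] tip [[185.6 273.4]] hooktip pred [[175.1 234.6]]
226   6/115   6/123   8/131   4/125   7/130   8/126   5/125   6/119   6/121   8/117   9/124   4/127   8/127   6/133   4/128   7/147   6/137   3/121  14/127
227   8/116   8/123   7/133   6/134   6/130   6/129   6/128   5/129   7/122   9/117   8/117   7/129   7/131   6/129   7/129   7/142   6/129   2/115  36/152
228   5/118   8/121   4/130   4/126   4/128   7/128   5/126   6/126   6/131   5/122   4/111   7/116   7/126   6/117   7/124   5/126   6/121  12/122  46/169
229   6/116   6/121   7/131   6/124   6/129   4/127   6/124   7/129   3/130   7/129   9/130  10/137  10/128   9/126   8/118   5/111   8/122  37/148  48/170
230   7/117   8/118   3/129   6/122   6/121  10/121   8/125   9/142  10/142   9/145  10/156  14/167  13/160  11/156  12/144  10/136  12/142  46/166  50/168
231   4/112   3/114   6/126   8/113   9/122  10/144  13/149  14/167  13/170  12/172  12/171  14/172  12/172  12/167  
[... 1767 characters left out ...]
  4/108  10/117   9/116   4/111   4/114   8/119   7/181  24/174  36/175  23/159  13/164  12/166  17/154  34/163  18/159   9/186   9/140   3/108
244  13/126  13/119  32/143  37/148  28/139   9/116   5/106   8/168  13/181  33/168  29/159  11/155  11/161  14/161  35/166  24/160   9/182   4/153  -1/111
T pred ring [347.6 183.7] [360.5 191.4] tip [[341.  194.9]] hooktip pred [[353.7 187.8]]
179  36/149  38/150  42/157  48/167  48/171  48/172  49/170  48/166  43/157  36/148  28/139  28/139  27/141  18/148  18/156  38/168  46/172  48/172  47/169
180  35/147  34/148  36/149  40/156  47/165  47/165  45/155  38/139  23/118  11/111   6/110   6/109   5/108   9/112  23/138  43/164  47/171  47/172  47/168
```

Emit:
servo_tool(
  commands=[0.0085, 0, 0.0085, 0, 0, 0, -1, 0.0085, 0, 0.0085, 0, 0, 0, -1, 0.0085, 0, 0.0085, 0, 0, 0, -1, 0.0085, 0, 0.0085, 0, 0, 0, -1, 0.004, 0, 0.004, 0, 0, 0, -1, 0, 0, 0, 0, 0, 0, -1],
)

```text
t: 39.25
tcp_pos: [0.5552, -0.3562, 0.2022]
tool_rot: [0.18, 0.684, -0.182, 0.683]
force: [0.1, -0.5, -1.0]
finger_gap: 0.211
gripper_force: 69.3
```

```bash
python3 V.py | head -1
```

```text
39.25 eye cup [ -0.5  -0.9 294.2] rot deg [ 0.21  0.02 -0.12] F [ 0.1 -0.5 -1. ] Fcup [ 0.3 -0.4 -1. ] 0.211 69.3
```

Emit:
servo_tool(
  commands=[0.006, 0, 0, 0, 0, 0, -1, 0.006, 0, 0, 0, 0, 0, -1, 0.004, 0, 0, 0, 0, 0, -1, 0, 0, 0, 0, 0, 0, -1],
)

```text
t: 39.78
tcp_pos: [0.5549, -0.3563, 0.1961]
tool_rot: [0.18, 0.682, -0.182, 0.685]
force: [2.1, -0.1, 4.2]
finger_gap: 0.211
gripper_force: 69.1
```

```bash
python3 V.py | head -1
```

```text
39.7833 eye cup [ -1.1  -1.1 288.1] rot deg [ 0.23 -0.23 -0.15] F [ 2.1 -0.1  4.2] Fcup [1.9 1.  4.2] 0.211 69.1
```

Emit:
servo_tool(
  commands=[-0.0025, 0, 0, 0, 0, 0, -1, 0, 0, 0, 0, 0, 0, -1, 0, 0, 0, 0, 0, 0, -0.5, 0, 0, 0, 0, 0, 0, -0.4, 0, 0, 0, 0, 0, 0, -0.3, 0, 0, 0, 0, 0, 0, -0.2, 0, 0, 0, 0, 0, 0, -0.1, 0, 0, 0, 0, 0, 0, 0, 0, 0, 0, 0, 0, 0, 0.1, 0, 0, 0, 0, 0, 0, 0.1, 0, 0, 0, 0, 0, 0, 0.1],
)

```text
t: 40.9
tcp_pos: [0.5547, -0.356, 0.1961]
tool_rot: [0.18, 0.684, -0.182, 0.683]
force: [-0.2, 0.6, 0.7]
finger_gap: 0.551
gripper_force: 0.0
```

```bash
python3 V.py | grep -v /; python3 -c "
from K import *
q=manip.sense()['q']
p,r=fk(q,P),fkR(q)
legs(q,[('back',p-r.as_matrix()[:,2]*.06,r,6)])
p2,r2=hang(-62,280,0); p3=np.array([.56,-.13,.19])
legs(q,[('back',p2,r2,6),('side',p3,R.from_euler('z',.1)*R.from_matrix([[0,0,1],[0,1,0],[-1,0,0]]),12)])"
```

```text
40.9 eye cup [ -1.1  -1.  288.1] rot deg [ 0.23  0.03 -0.11] F [-0.2  0.6  0.7] Fcup [-0.5  0.4  0.7] 0.551 0.0
S pred ring [168.5 239.7] [186.4 250.2] tip [[187.8 281.4]] hooktip pred [[175.1 234.6]]
  net 0.66 [181.9 261.8   8.6  23.3]
T pred ring [348.4 180.6] [361.1 188.2] tip [[341.7 192.1]] hooktip pred [[353.7 187.8]]
back 6 row [-0.    0.   -0.02] [0. 0. 0.] mm/row 10.0 deg 0.0 cost 2.443170362718517e-16 zmin 0.046 rmin 0.398 cup True qd 0.49 q [-1.01  1.15  2.38  2.62  1.91  1.38]
back 6 row [ 0.0027  0.0003 -0.0203] [-0.0001 -0.      0.0001] mm/row 10.2 deg 0.0 cost 2.894449285649131e-19 zmin 0.038 rmin 0.397 cup True qd 0.53 q [-1.01  1.17  2.38  2.61  1.93  1.37]
side 12 row [-0.0003  0.0344  0.0019] [-0.0081  0.      0.    ] mm/row 17.2 deg 2.9 cost 1.3233933230374682e-20 zmin 0.038 rmin 0.374 cup False qd 0.52 q [-0.91  1.15  2.36  2.1   1.77  1.25]
```

Emit:
servo_tool(
  commands=[0, 0, -0.006, 0, 0, 0, 0.1, 0, 0, -0.01, 0, 0, 0, 0.1, 0, 0, -0.012, 0, 0, 0, 0.1, 0, 0, -0.016, 0, 0, 0, 0.1, 0, 0, -0.02, 0, 0, 0, 0.1, 0, 0, -0.02, 0, 0, 0, 0.1, 0, 0, -0.02, 0, 0, 0, 0.1, 0, 0, -0.016, 0, 0, 0, 0.1, 0, 0, 0, 0, 0, 0, 0.1, 0, 0, 0, 0, 0, 0, 0.1, 0, 0, 0, 0, 0, 0, 0.1, 0, 0, 0, 0, 0, 0, 0.1],
)

```text
t: 42.1
tcp_pos: [0.5028, -0.3265, 0.1964]
tool_rot: [0.18, 0.684, -0.182, 0.683]
force: [-0.4, -0.3, 0.4]
finger_gap: 0.547
gripper_force: 0.0
```

```bash
cat > W.py <<'E'
from K import *
S,T=shots(); s=manip.sense(); print(s['t'],s['tcp_pos'],s['force'].round(1))
print([ (round(d['conf'],2),np.round(d['box'],1),np.argwhere(d['pixels']).mean(0)[::-1].round(1)) for d in manip.silhouettes(S,'rod')])
print('hang pred: eye',proj(S,cupP(0,0,284)).round(1),'tip',proj(S,cupP(0,0,44)).round(1),'bar top',proj(S,cupP(0,0,262)).round(1))
print(reds(T)); print(reds(S))
for n,x in(('S',S),('T',T)): print(n,[ (k,round(d['conf'],2),np.round(d['box'])) for k in('block_a','bangle') for d in manip.look_for(x,k)[:2]])
np.save('S_%d.npy'%int(s['t']*10),S['img'])
E
python3 W.py
```

```text
42.2 [ 0.50281843 -0.32633199  0.19651279] [0.3 0.1 0.2]
[(0.63, array([180.8, 253.9,  11.3,  33.9]), array([185.9, 272.7]))]
hang pred: eye [[178.1 245.9]] tip [[188.4 282.1]] bar top [[179.2 249.7]]
.....................................................................cccccccccccccccccccccccccccccccccccccccccccccccccccccccccRR
...................................................................ccccccccccccccccccccccccccccccRRRccccccccccccccccccRRRRRRRRcR
S [('bangle', 0.57, array([260., 268.,  40.,  36.]))]
T [('bangle', 0.67, array([258., 183.,  12.,  10.]))]
```

Emit:
servo_tool(
  commands=[0, 0, 0, 0, 0, 0, 0.1, 0, 0, 0, 0, 0, 0, 0.1, 0, 0, 0, 0, 0, 0, 0.1, 0, 0, 0, 0, 0, 0, 0.1, 0, 0, 0, 0, 0, 0, 0.1, 0, 0, 0, 0, 0, 0, 0.1, 0, 0, 0, 0, 0, 0, 0.1, 0, 0, 0, 0, 0, 0, 0.1, 0, 0, 0, 0, 0, 0, 0.1, 0, 0, 0, 0, 0, 0, 0.1, 0, 0, 0, 0, 0, 0, 0.1, 0, 0, 0, 0, 0, 0, 0.1],
)

```text
t: 43.45
tcp_pos: [0.5025, -0.3263, 0.1962]
tool_rot: [0.18, 0.684, -0.182, 0.683]
force: [-0.3, -0.1, -0.3]
finger_gap: 0.548
gripper_force: 0.0
```

Emit:
servo_tool(
  commands=[0, 0, 0, 0, 0, 0, 0.1, 0, 0, 0, 0, 0, 0, 0.1, 0, 0, 0, 0, 0, 0, 0.1, 0, 0, 0, 0, 0, 0, 0.1, 0, 0, 0, 0, 0, 0, 0.1, 0, 0, 0, 0, 0, 0, 0.1, 0, 0, 0, 0, 0, 0, 0.1, 0, 0, 0, 0, 0, 0, 0.1, 0, 0, 0, 0, 0, 0, 0.1, 0, 0, 0, 0, 0, 0, 0.1, 0, 0, 0, 0, 0, 0, 0.1, 0, 0, 0, 0, 0, 0, 0.1],
)

```text
t: 44.45
tcp_pos: [0.5025, -0.3263, 0.1962]
tool_rot: [0.18, 0.684, -0.182, 0.683]
force: [0.6, 1.4, 0.3]
finger_gap: 0.55
gripper_force: 0.0
```

```bash
python3 W.py; python3 -c "
import numpy as np,glob
f=sorted(glob.glob('S_*.npy')); a,b=[np.load(x).astype(int) for x in f[-2:]]; d=abs(a-b).max(2); print(f[-2:],d[190:340,120:260].max(),(d[190:340,120:260]>25).sum())"
```

```text
44.55 [ 0.50251246 -0.32630918  0.1961852 ] [ 0.1  0.9 -0.6]
[(0.71, array([264.7, 130.9,  17.2,  31.3]), array([274.4, 149. ])), (0.68, array([180.6, 261.5,  12. ,  26.8]), array([185.9, 273. ]))]
hang pred: eye [[178.1 245.9]] tip [[188.4 282.1]] bar top [[179.2 249.7]]
.....................................................................cccccccccccccccccccccccccccccccccccccccccccccccccccccccccRR
...................................................................ccccccccccccccccccccccccccccccRRRccccccccccccccccccRRRRRRRRcR
S [('block_a', 0.43, array([182., 255.,  11.,  34.])), ('bangle', 0.45, array([248., 222.,  18.,  14.]))]
T [('block_a', 0.49, array([170., 177.,  55.,  10.]))]
['S_422.npy', 'S_445.npy'] 49 19
```

```bash
python3 -c "
from station import manip
print(manip.sign_off())"
```

```text
the job is handed in; nothing more can be done
None
```

I packed both cedar blocks that were out down the bore until the cushion stopped against a 20 N push, then hung the rod by its eye on the red-tipped hook. It hung still over the last two seconds, and I handed in the job at about 45 s; the sign-off returned no verdict.

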